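# Hang the nested measuring scoops back on their hook

## Task

Put the glue-measuring scoops away: hang all three by their handle loops on the swivel hook of the wooden stand, the largest first, then the middle one, then the smallest, with the open sides of the bowls facing away from the stand's board, so that in the end each smaller bowl sits nested inside the next larger one. Leave them hanging still, and do not disturb the jar and the blocks on the bench.

Things in the scene. Friction and masses are not known exactly. Their poses are not given: they have to be found in the camera images.
- scoop_large: the largest steel measuring scoop, about 85 g: round bowl 72 mm across the rim, 58 at its flat bottom, 36 deep, with a straight level handle 12 mm wide, 4 mm thick. Starts standing on the bench, open side up. Origin: centre of the bowl's underside; +z to the bowl's opening, +x along the handle toward its end loop. Handle: mid-thickness at z = 34 mm, free from x = 42 to 118; pinch near 80
- scoop_large_loop (a point): centre of the round wire loop at the end of that scoop's handle, 130 mm from the bowl's axis: inside diameter 13 mm, wire 4.5 mm, the hole's axis along z; axes as the scoop's
- scoop_large_bowl (a point): centre of that scoop's bowl opening, in the rim plane; the bowl's wall is 2.5 mm thick; axes as the scoop's
- scoop_medium: the middle-sized steel measuring scoop, about 60 g: round bowl 56 mm across the rim, 45 at its flat bottom, 31 deep, with a straight level handle 12 mm wide, 4 mm thick. Starts standing on the bench, open side up. Origin: centre of the bowl's underside; +z to the bowl's opening, +x along the handle toward its end loop. Handle: mid-thickness at z = 29 mm, free from x = 34 to 118; pinch near 80
- scoop_medium_loop (a point): centre of the round wire loop at the end of that scoop's handle, 130 mm from the bowl's axis: inside diameter 13 mm, wire 4.5 mm, the hole's axis along z; axes as the scoop's
- scoop_medium_bowl (a point): centre of that scoop's bowl opening, in the rim plane; the bowl's wall is 2.5 mm thick; axes as the scoop's
- scoop_small: the smallest steel measuring scoop, about 40 g: round bowl 41 mm across the rim, 33 at its flat bottom, 26 deep, with a straight level handle 12 mm wide, 4 mm thick. Starts standing on the bench, open side up. Origin: centre of the bowl's underside; +z to the bowl's opening, +x along the handle toward its end loop. Handle: mid-thickness at z = 24 mm, free from x = 26 to 118; pinch near 80
- scoop_small_loop (a point): centre of the round wire loop at the end of that scoop's handle, 130 mm from the bowl's axis: inside diameter 13 mm, wire 4.5 mm, the hole's axis along z; axes as the scoop's
- scoop_small_bowl (a point): centre of that scoop's bowl opening, in the rim plane; the bowl's wall is 2.5 mm thick; axes as the scoop's
- stand: wooden bench stand, fixed: base 150 x 150 x 20 mm with a round-topped upright board 70 mm wide, 295 mm high; a steel swivel hook on its front, 250 mm up. Origin: centre of the base's underside; z up, -x points from the board to the hook. Board's front face: x = +20 mm. The hook is clamped on an upright pin and points up to 23 degrees to either side of -x; that is not reported: see or feel it. Turning it takes 2 N m
- hook_pivot (a point): fixed point of the stand where the hook's vertical swivel pin crosses the axis of its polished 6 mm rod. Seen with the hook straight ahead, the rod runs from here 14 mm level toward -x to the front of a 16 mm thick round collar, then its seat rises forward at 25 degrees for 28 mm (hung loops slide back down it to the collar), then its end rises at 45 degrees for 22 mm. Axes as the stand's
- glue_jar: bystander: glass jar with a white lid, 59 mm wide, 73 mm high; origin: centre of its underside
- sanding_block: bystander: brown hardwood block 58 x 88 x 34 mm; origin: centre of its underside
- block_bored: bystander: small wooden block with a bored hole, 42 x 56 x 30 mm; origin: centre of its underside
Things that resemble listed ones, but are neither listed nor needed, are in the scene too. Leave any pink or purple look-alike of the scoop_small alone.

How it is judged:
By the outcome, as a careful person would: the job done as asked, in the order asked, and still so for the second after the job is handed in, with the robot touching nothing.
It also fails if it takes over 72 s, if anything falls off the work surface, if the arm or the gripper's body presses on something with over 40 N, if the wrist force passes 120 N, or if a joint passes its speed limit or range.

## Robot

A 6-joint arm with a two-finger parallel gripper is mounted at the origin on a cart in front of the work surface, level with it; the furniture and walls round the work are solid. World frame = base frame: x ahead of the robot, y to its left, z up, the work surface at z = 0. Lengths are in mm, angles in rad, forces in N, time in s.
With the tool pointing down it reaches from about 350 to 975 mm from the base axis. Payload 7.1 kg.
Tool frame: the origin (TCP) lies at the centre of the arm's flange, where the gripper is bolted on; the fingertips stand 182 mm ahead of it and the grasp point (between the pads) lies 163 mm ahead of it; x points along the fingers, y is the direction in which the jaws open and shut, and the axes are right-handed (so a half turn about x gives the same grasp; the last joint's range is limited). The gripper opens to 88 mm and grips with 3 to 60 N. Pads are 20 mm wide; open, the fingers measure 115 mm over their backs; the gripper's body (75 mm by 178 mm) begins 61 mm behind the grasp point.
Start: joints at [1.099, 0.423, 1.63, -0, 1.089, -0.019], TCP at [273.396, 562.015, 404.675] pointing down, gripper open.
Joint ranges: [-3, 3], [-0.9, 2.11], [0.09, 2.58], [-1.31, 4.45], [0.11, 2.69], [-2.54, 2.54]. Speed limits (rad/s): [2.39, 2.39, 3.01, 3.14, 3.14, 3.14].

## Interface

Orientations are given as a rotation vector (axis times angle).
In Python, from workcell import readout, viewer, workorder, models gives the robot as it stands. The module is installed in compiled form; this text tells all that it offers.
- The arm moves only by the tool apply_moves, never from a script. Its argument "commands" is a list that holds one entry, the list of rows, each a list of 4 numbers: the shift along the world's x, y, z in m, then the turn about the world's z in rad. A call has 1 to 8 rows; each row is the pose to reach, as a shift and turn from the pose commanded when the call began; what a row does not reach only later rows make up. A row lasts 1/8 s, in which the tool goes at most 62.5 mm and 10.7 degrees, less where a joint would pass 70% of its speed; a pose out of reach is approached as far as the arm can. A call with a gripper value outside its range is refused whole. "gripper" is the finger opening in m, from 0 to 0.0878, set as the call begins (left out, the last holds). The fingers move at their own pace and stop on an object; the grip force is fixed at half the most. Time passes only in rows, so rows that repeat a pose let the fingers close. It gives the time, the measured TCP pose, the force and the opening at its end, in the units of the state.
- readout.get_obs(): the state, without advancing time (a new reading comes with each control period).
- viewer.get_image(name): name is "scene" or "top"; returns a dict with "color" (400x640x3 uint8, red, green, blue), "vertical_fov" (degrees; the focal length in pixels is half the picture's height over the tangent of half this angle, whatever the lens; pixels are square), "cx", "cy" (the principal point, pixels), "rvec" (rotation vector, rad) and "tvec" (3), from world to camera coordinates, as OpenCV has them. Camera axes: x right, y down, z forward; pixel columns grow to the right and rows downward; lengths in mm; the calibration is good to about 2 mm. A picture is of the moment at which its call begins. There is no depth.
- workorder.close_job(): hands the job in, once; it reports no verdict.
Trained networks look in the newest picture that a camera, given by its name, has taken for a name from the list of things; names that differ only in an ending like _2 or _b are one class to them, and where a whole thing is asked for, a point or a joint stands for the part that bears it (a point fixed in the world has none). Each returns a list of dicts, best first, with "conf" (0 to 1); they miss things now and then, are a little off and sometimes report something else, mostly with a low value. They report only what shows in the picture. A call takes as long as a camera call. They do not tell look-alikes from the thing itself.
- models.search_frame(camera, label): "position" ([x, y, z] in mm, in world coordinates, good to about 4 mm: the middle of the surface that is visible of it).
- models.place_of(camera, label): "position" ([x, y, z] in mm, in world coordinates, good to about 4 mm: a listed point, or the origin of a listed thing).
The state is a dict: "t": time; "qpos": joint angles; "qvel": joint speeds; "joint_torque": joint torques, N m; "ee_pos": TCP position; "orientation": TCP orientation; "ft_force": force on the tool from outside, world axes, zero at the start; "moment": the same for the moment, N m; "width": finger opening in mm.
Only numpy, scipy, OpenCV 4.12 (cv2) and the standard library are available. Lean on these libraries where they do the work, as an engineer would, in place of code of your own. Each camera call takes 0.05 s, during which the arm holds its last target.

## Working session

There is one attempt and no reset: what is moved stays moved. The work goes in short steps, Python scripts to look and compute and a tool call to move; the robot and the scene stay as the last step left them, time stands still between calls to the robot, and variables do not carry over. Pictures are saved under pics/ and viewed, and the job is handed in when it is done.

Besides the shell and the picture viewer there is one more tool, called after "Request:" as a command line: name --argument value ..., lists and objects as JSON in quotes. apply_moves: Moves the arm, as the interface text tells. Its arguments: {"type":"object","properties":{"commands":{"type":"array","items":{"type":"array","items":{"type":"array","items":{"type":"number"}}}},"gripper":{"type":"number"}},"required":["commands"]}

```bash
mkdir -p pics; cat > h.py <<'E'
import numpy as np, cv2
from workcell import readout, viewer, workorder, models
def cam(name):
    d=viewer.get_image(name)
    h=d["color"].shape[0]
    f=h/2/np.tan(np.radians(d["vertical_fov"])/2)
    K=np.array([[f,0,d["cx"]],[0,f,d["cy"]],[0,0,1]])
    R,_=cv2.Rodrigues(np.array(d["rvec"],float)); t=np.array(d["tvec"],float)
    return d["color"],K,R,t
def proj(c,P):
    _,K,R,t=c; p=(np.atleast_2d(P)@R.T+t)@K.T; return p[:,:2]/p[:,2:]
def ray(c,u,v):
    _,K,R,t=c; d=R.T@np.linalg.solve(K,[u,v,1.]); return -R.T@t,d
def atz(c,u,v,z):
    o,d=ray(c,u,v); return o+d*(z-o[2])/d[2]
def tri(c1,p1,c2,p2):
    o1,d1=ray(c1,*p1);o2,d2=ray(c2,*p2)
    A=np.stack([d1,-d2],1);s=np.linalg.lstsq(A,o2-o1,rcond=None)[0]
    a=o1+s[0]*d1;b=o2+s[1]*d2
    return (a+b)/2,np.linalg.norm(a-b)
def save(img,name,box=None,s=1):
    if box: x0,y0,x1,y1=box; img=img[y0:y1,x0:x1]
    if s!=1: img=cv2.resize(img,None,fx=s,fy=s,interpolation=cv2.INTER_CUBIC)
    cv2.imwrite("pics/"+name,img[:,:,::-1])
E
python3 - <<'E'
from h import *
np.set_printoptions(precision=1,suppress=True)
for n in("scene","top"):
    c=cam(n); save(c[0],n+"0.png"); print(n,c[1][0,0],-c[2].T@c[3])
    for l in ["scoop_large","scoop_large_loop","scoop_large_bowl","scoop_medium","scoop_medium_loop","scoop_medium_bowl","scoop_small","scoop_small_loop","scoop_small_bowl","stand","hook_pivot","glue_jar","sanding_block","block_bored"]:
        for r in models.place_of(n,l): print(l,np.array(r["position"]),round(r["conf"],2),proj(c,r["position"])[0])
print(readout.get_obs())
E
```

```text
scene 423.40080872714526 [ 162.6 -834.9  969. ]
scoop_large [442.2  11.    0.7] 0.63 [286.7 237.9]
scoop_large_loop [569.6  35.4  34.7] 0.61 [321. 213.]
scoop_large_loop [ 646. -218.   -1.] 0.33 [382.2 270.5]
scoop_medium [448.  265.   -1.3] 0.87 [261.9 188.7]
scoop_medium_loop [575.1 300.   26.3] 0.64 [291.7 167.6]
scoop_medium_bowl [452.3 264.3  30.1] 0.77 [262.4 181.6]
scoop_small [ 451.5 -256.8    0.1] 0.88 [326.6 305.1]
scoop_small [561.5 173.4  -0.2] 0.76 [302.  195.4]
scoop_small [ 380.7 -117.8   -3.7] 0.74 [283.  276.3]
scoop_small_loop [686.4 126.9  24. ] 0.78 [340.9 188.3]
scoop_small_bowl [ 376.8 -115.1   26.2] 0.88 [280.8 269.4]
scoop_small_bowl [565.  171.7  25.8] 0.63 [302.9 189.7]
scoop_small_bowl [ 449.7 -258.5   24.4] 0.59 [326.4 300.5]
stand [712.8 -47.3  -0.6] 0.85 [372.6 224.5]
hook_pivot [720.2 -42.9 250.3] 0.55 [381.8 160.2]
glue_jar [661.9 312.2  -1.5] 0.73 [312.4 165.7]
sanding_block [ 644.6 -221.5   -0.2] 0.65 [382.4 271.4]
sanding_block [ 584.9 -239.9   28. ] 0.41 [368.1 277. ]
block_bored [ 603.2 -400.5    0.8] 0.69 [404.8 328. ]
top 419.75311006700724 [ 43
[... 1021 characters left out ...]
52.8 -258.7   27.6] 0.62 [390.4 235.8]
stand [708.4 -43.4   0.9] 0.87 [324.9 159.2]
stand [ 602.1 -395.6    0.6] 0.46 [429.6 191.7]
hook_pivot [718.1 -47.2 252.2] 0.91 [327.8 138.5]
glue_jar [663.7 308.6  -2. ] 0.87 [220.7 171.1]
sanding_block [ 644.9 -220.9    1.4] 0.92 [377.5 178.4]
block_bored [ 604.8 -395.2    1.1] 0.75 [429.5 190.9]
{'t': 1.5, 'qpos': array([ 1.1,  0.4,  1.6, -0. ,  1.1, -0. ]), 'qvel': array([ 0., -0., -0., -0., -0.,  0.]), 'joint_torque': array([  0. , -54.5, -27.4,   0.1,   0. ,  -0. ]), 'ee_pos': array([273.4, 562. , 404.7]), 'orientation': array([ 0.4,  1.5, -0.4]), 'ft_force': array([-0.1, -0.9, -0.2]), 'moment': array([-0.,  0.,  0.]), 'width': 88.13328141499241}
```

View pics.

```bash
python3 - <<'E'
import cv2
for n in("scene","top"):
    i=cv2.imread(f"pics/{n}0.png"); 
    b=(180,120,480,360) if n=="scene" else (190,100,450,320)
    cv2.imwrite(f"pics/{n}0c.png",cv2.resize(i[b[1]:b[3],b[0]:b[2]],None,fx=2.6,fy=2.5,interpolation=2))
E
```

```text
(no output)
```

View pics/scene0.png

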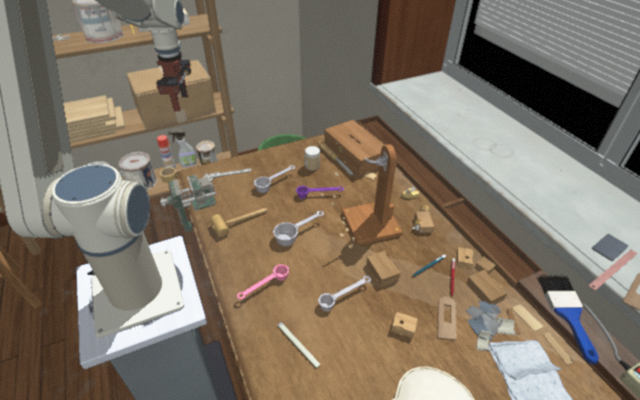

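View pics/scene0c.png

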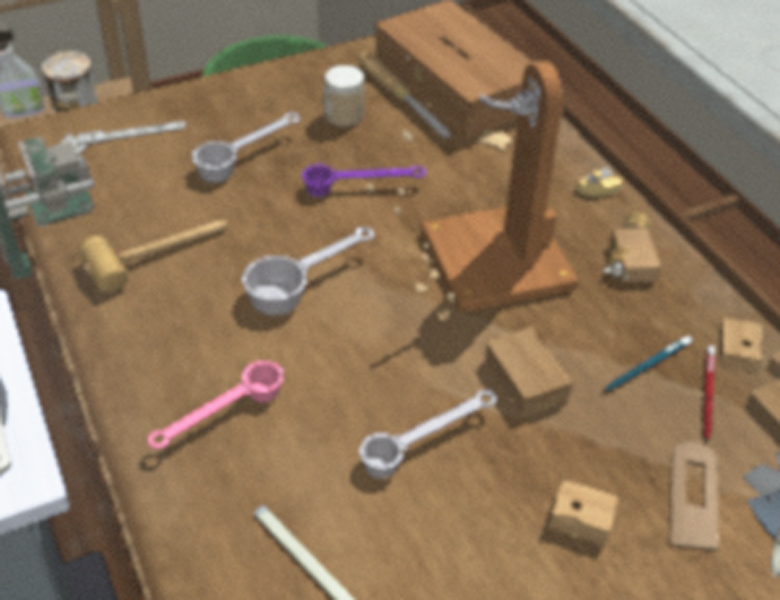

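View pics/top0c.png

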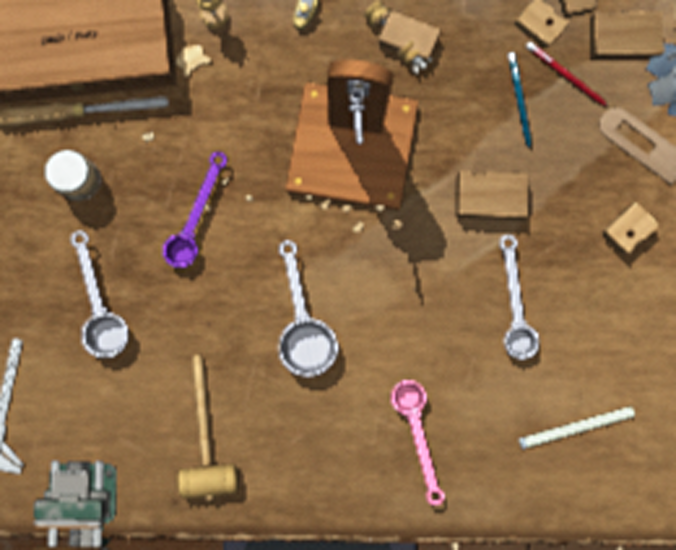

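```bash
python3 - <<'E'
import cv2
a=cv2.imread("pics/top0.png")[115:190,290:370]; cv2.imwrite("pics/topz.png",cv2.resize(a,None,fx=8,fy=8,interpolation=2))
a=cv2.imread("pics/scene0.png")[138:208,345:425]; cv2.imwrite("pics/scz.png",cv2.resize(a,None,fx=8,fy=8,interpolation=2))
E
```

```text
(no output)
```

View pics/topz.png

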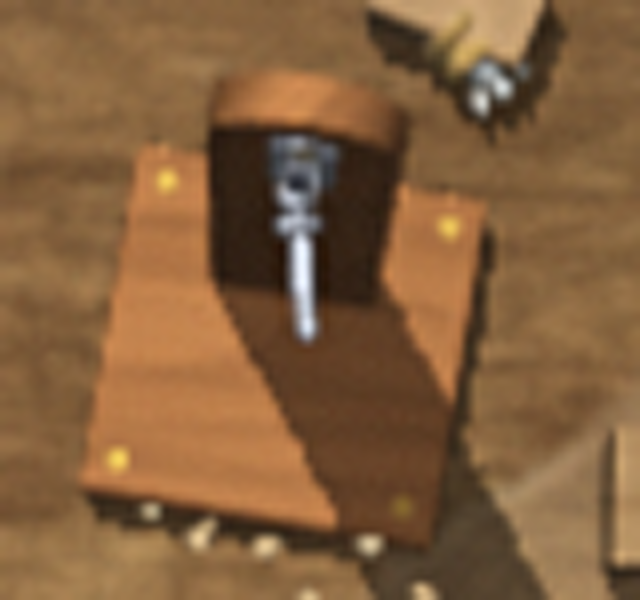

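View pics/scz.png

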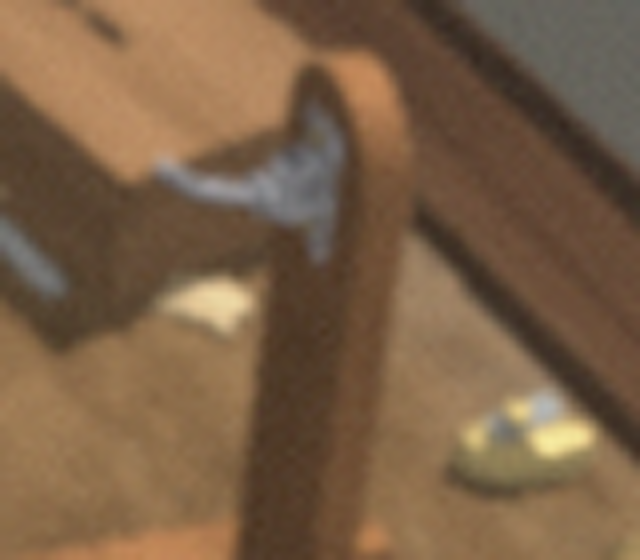

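```bash
cat > cams.py <<'E'
E
python3 - <<'E'
from h import *
import pickle
np.set_printoptions(precision=1,suppress=True)
s=cam("scene");t=cam("top")
pickle.dump((s,t),open("cams.pkl","wb"))
tip,e=tri(s,(365.4,158.7),t,(328.2,156.4)); print("tip",tip,e)
piv=np.array([719.1,-45,251.])
print("pivot by top ray z=258:",atz(t,327.3,137.5,258), "collar z250", atz(t,327.1,142.7,256))
for z in (277,270): print(z,atz(t,328.2,156.4,z))
# base corners top view z=20
C=[((140,148)),(488,200),(432,545-15),(85,480)]
P=[atz(t,290+x/8-.5,115+y/8-.5,20) for x,y in C]; print(np.array(P)); print(np.mean(P,0))
P=np.array(P); 
for a,b in((1,0),(2,1),(3,2),(3,0),(2,3)): print(np.linalg.norm(P[a]-P[b]), np.degrees(np.arctan2(*(P[b]-P[a])[[1,0]])))
for l in("large","medium","small"):
  for n in("scene","top"):
    for q in("_loop","_bowl",""):
      for r in models.search_frame(n,"scoop_"+l+q): print(n,l+q,np.array(r["position"]),round(r["conf"],2))
save(t[0],"topL.png",(285,185,345,265),8);save(t[0],"topM.png",(205,180,265,255),8);save(t[0],"topS.png",(365,180,425,255),8)
save(s[0],"scL.png",(265,195,340,255),8);save(s[0],"scM.png",(240,155,315,205),8);save(s[0],"scS.png",(310,265,385,320),8)
E
```

```text
tip [662.4 -48.2 277.1] 0.12543966540287332
pivot by top ray z=258: [719.6 -45.6 258. ] collar z250 [705.3 -45.3 256. ]
277 [662.5 -48.2 277. ]
270 [663.9 -48.4 270. ]
[[ 793.2   18.1   20. ]
 [ 772.7 -128.2   20. ]
 [ 632.8 -105.6   20. ]
 [ 652.    38.8   20. ]]
[712.7 -44.2  20. ]
147.661135670419 82.01740737817148
141.73592908103979 -9.170083502030636
145.60541864727617 -97.56669276225459
142.76510189161468 -8.334882463423975
145.60541864727617 82.43330723774541
scene large_loop [448.9  23.1  25.3] 0.76
scene large_bowl [449.9  24.2  21.6] 0.97
scene large_bowl [459.9 279.5  25.1] 0.69
scene large [446.6  21.2  20.6] 0.91
scene large [ 597.  -403.6   26.7] 0.55
top large_loop [452.5  14.9  19.9] 0.86
top large_bowl [453.4  19.9  17.2] 0.65
top large [452.5  18.2  10. ] 0.79
scene medium_loop [460.9 280.4  23.3] 0.83
scene medium_loop [ 596.2 -403.5   24.5] 0.25
scene medium_bowl [462.6 280.3  20.5] 0.68
scene medium_bowl [448.4  23.9  21.9] 0.23
scene medium [460.2 279.9  20.8] 0.66
top medium_loop [469.7 278.1  32.4] 0.88
top medium_bowl [466.5 277.5  28.4] 0.87
top medium [466.
[... 223 characters left out ...]
.6   24.3] 0.81
scene small_bowl [ 357.6 -130.7   24.2] 0.61
scene small_bowl [577.9 156.9  21.6] 0.59
scene small [ 357.1 -131.8   25. ] 0.85
scene small [576.3 157.4  22.5] 0.6
scene small [ 464.7 -250.8   26.4] 0.59
top small_loop [ 355.9 -128.9   26.9] 0.81
top small_loop [ 476.9 -249.8   22.3] 0.67
top small_loop [ 642.3 -219.4   34.1] 0.56
top small_bowl [ 476.8 -253.9   27.8] 0.65
top small_bowl [581.2 158.9  30.3] 0.63
top small_bowl [ 357.8 -130.6   28.9] 0.56
top small_bowl [ 599.4 -391.2   29.3] 0.22
top small [ 352.2 -130.7   26. ] 0.81
top small [588.4 160.1  25.7] 0.81
top small [ 477.  -250.9   28.3] 0.71
top small [467.1 277.8  27.9] 0.69
top small [ 597.9 -393.4   28.6] 0.25
```

```bash
python3 - <<'E'
import cv2,numpy as np
def row(ns,o,h=480):
    I=[cv2.imread("pics/"+n) for n in ns]; 
    H=max(i.shape[0] for i in I)
    I=[cv2.copyMakeBorder(i,0,H-i.shape[0],0,4,0) for i in I]
    print([i.shape for i in I]); cv2.imwrite("pics/"+o,cv2.resize(np.hstack(I),None,fx=.5,fy=.5,interpolation=3))
row(["topL.png","topM.png","topS.png"],"tops.png");row(["scL.png","scM.png","scS.png"],"scs.png")
E
```

```text
[(640, 484, 3), (640, 484, 3), (640, 484, 3)]
[(480, 604, 3), (480, 604, 3), (480, 604, 3)]
```

View pics/tops.png

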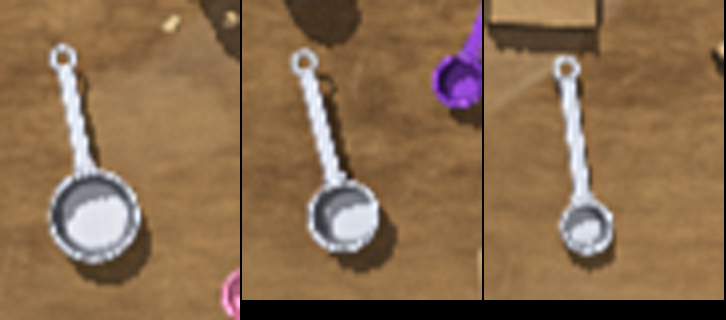

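View pics/scs.png

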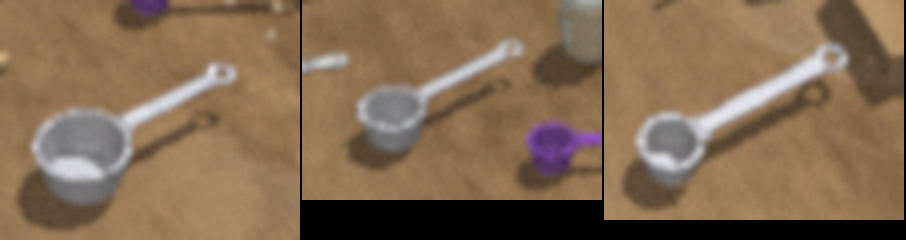

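```bash
cat > meas.py <<'E'
from h import *
import pickle
np.set_printoptions(precision=1,suppress=True)
s,t=pickle.load(open("cams.pkl","rb"))
D={"L":((320.25,213.25),(300.5,199.25),(285.75,231.5),(308.75,239),34,36),
"M":((292.5,166.75),(220.75,195.5),(262.5,182.25),(230.5,234),29,31),
"S":((366.75,279.25),(385.75,197),(326.75,300),(390.75,236.75),24,26)}
for k,(ls,lt,bs,bt,zl,zb) in D.items():
    ls,lt,bs,bt=[np.array(a)-.4 for a in(ls,lt,bs,bt)]
    L,e=tri(s,ls,t,lt);B,e2=tri(s,bs,t,bt)
    print(k,L,e,B,e2)
    L2=atz(t,*lt,zl);B2=atz(t,*bt,zb);d=L2-B2;y=np.arctan2(d[1],d[0])
    Ls=atz(s,*ls,zl);Bs=atz(s,*bs,zb)
    print("  top known z",L2,B2,"scene",Ls,Bs,"len",np.hypot(*d[:2]),"yaw",y,np.arctan2(*(Ls-Bs)[[1,0]]),"x90",(B2+L2)/2+ (L2-B2)*(90/130-.5))
from scipy.spatial.transform import Rotation as Ro
o=readout.get_obs();print(o["ee_pos"],Ro.from_rotvec(o["orientation"]).as_matrix())
E
python3 meas.py
```

```text
L [567.9  37.3  34.5] 2.706566728406315 [439.4   8.1  35. ] 1.7236640583686977
  top known z [569.2  36.8  34. ] [440.2   7.9  36. ] scene [566.8  38.2  34. ] [438.3   7.5  36. ] len 132.24756667203064 yaw 0.2209760841018812 0.23407301981187667 x90 [529.5  27.9  34.6]
M [577.7 299.3  31.5] 1.7797406550301762 [452.1 263.3  29.7] 2.110076537801338
  top known z [578.8 299.6  29. ] [453.1 262.7  31. ] scene [578.  302.6  29. ] [450.7 262.2  31. ] len 131.00653216853738 yaw 0.28529427140990465 0.30800836318771774 x90 [540.1 288.3  29.6]
S [ 579.7 -242.6   26.3] 2.867267985252585 [ 450.4 -258.4   27.9] 1.3315728728813763
  top known z [ 581.2 -243.5   24. ] [ 451.  -258.9   26. ] scene [ 579.3 -240.7   24. ] [ 450.3 -257.    26. ] len 131.1197842828807 yaw 0.11789632846026407 0.1256528744355536 x90 [ 541.2 -248.3   24.6]
[273.4 562.  404.7] [[-0.   0.4  0.9]
 [-0.   0.9 -0.4]
 [-1.  -0.  -0. ]]
```

```bash
python3 - <<'E'
from h import *
from scipy.spatial.transform import Rotation as Ro
o=readout.get_obs();R=Ro.from_rotvec(o["orientation"]).as_matrix();print(o["ee_pos"],np.arctan2(R[1,1],R[0,1]),R[:,0],o["t"])
E
```

```text
[273.39356319 562.01985345 404.66667294] 1.1180169606205104 [-5.04400166e-05 -1.56355462e-05 -9.99999999e-01] 2.5
```

Request:
apply_moves --commands '[[[0.2556, -0.5335, -0.1047, 0.678], [0.2556, -0.5335, -0.1047, 0.678], [0.2556, -0.5335, -0.1047, 0.678], [0.2556, -0.5335, -0.1047, 0.678], [0.2556, -0.5335, -0.1047, 0.678], [0.2556, -0.5335, -0.1047, 0.678], [0.2556, -0.5335, -0.1047, 0.678], [0.2556, -0.5335, -0.1047, 0.678]]]' --gripper 0.05

```text
t: 3.5
ee_pos: [485.0, 120.2, 318.3]
orientation: [-0.177, 1.563, 0.177]
ft_force: [0.4, 0.7, 0.3]
width: 49.6
```

Request:
apply_moves --commands '[[[0.044, -0.0917, -0.068, 0], [0.044, -0.0917, -0.068, 0], [0.044, -0.0917, -0.068, 0], [0.044, -0.0917, -0.068, 0]]]'

```text
t: 4.0
ee_pos: [528.2, 30.4, 250.4]
orientation: [-0.176, 1.564, 0.176]
ft_force: [0.1, 0.1, -0.7]
width: 50.1
```

```bash
cat > st.py <<'E'
from h import *
from scipy.spatial.transform import Rotation as Ro
def st():
    o=readout.get_obs();R=Ro.from_rotvec(o["orientation"]).as_matrix()
    print("pos",np.round(o["ee_pos"],1),"yaw",round(float(np.arctan2(R[1,1],R[0,1])),4),"F",np.round(o["ft_force"],1),"M",np.round(o["moment"],2),"w",round(o["width"],1),"t",o["t"],"q",np.round(o["qpos"],2))
E
python3 - <<'E'
from st import *
st(); c=cam("top"); save(c[0],"top1.png",(270,160,360,270),6)
st()
E
```

```text
pos [528.2  30.4 250.4] yaw 1.7952 F [ 0.1  0.1 -0.7] M [0.1  0.02 0.03] w 50.1 t 4.0 q [ 0.04  0.52  1.93  0.    0.69 -1.76]
pos [528.2  31.  250.8] yaw 1.7964 F [-0.1 -0.3 -0.3] M [ 0.07  0.02 -0.01] w 49.7 t 4.05 q [ 0.04  0.52  1.93  0.    0.69 -1.76]
```

View pics/top1.png

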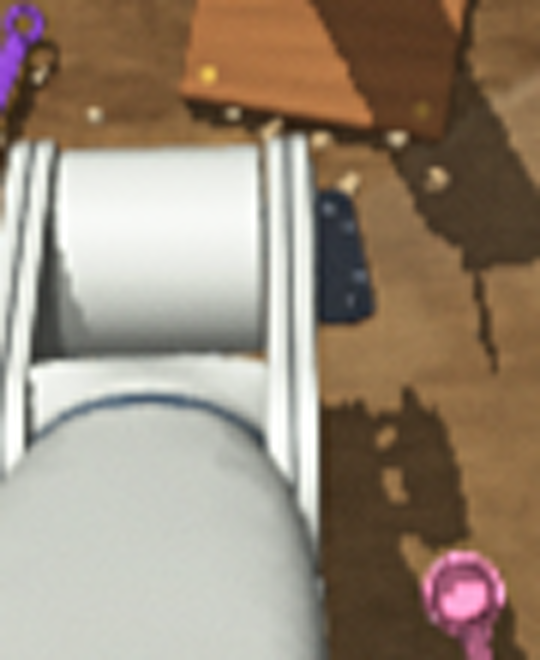

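Request:
apply_moves --commands '[[[0.001, -0.002, -0.0445, 0], [0.001, -0.002, -0.0445, 0], [0.001, -0.002, -0.0445, 0]]]'

```text
t: 4.42
ee_pos: [529.4, 29.3, 207.1]
orientation: [-0.178, 1.562, 0.178]
ft_force: [-0.6, 0.8, 0.6]
width: 49.9
```

Request:
apply_moves --commands '[[[0, 0, 0, 0], [0, 0, 0, 0], [0, 0, 0, 0], [0, 0, 0, 0]]]' --gripper 0.0

```text
t: 4.92
ee_pos: [529.3, 28.3, 206.1]
orientation: [-0.177, 1.563, 0.177]
ft_force: [-0.2, -0.2, 0.2]
width: 12.9
```

Request:
apply_moves --commands '[[[0, 0, 0.05, 0], [0.01, -0.01, 0.112, 0], [0.03, -0.03, 0.17, -0.178], [0.05, -0.05, 0.22, -0.178], [0.08, -0.0783, 0.276, -0.178], [0.08, -0.0783, 0.276, -0.178], [0.08, -0.0783, 0.276, -0.178], [0.08, -0.0783, 0.276, -0.178]]]'

```text
t: 5.92
ee_pos: [608.3, -49.3, 479.5]
orientation: [-0.037, 1.575, 0.038]
ft_force: [-0.1, 0.2, -1.1]
width: 11.6
```

```bash
python3 - <<'E'
from st import *
st(); c=cam("scene"); save(c[0],"s2.png",(320,110,420,185),7.5);c=cam("top"); save(c[0],"t2.png",(260,100,380,220),5)
st()
E
```

```text
pos [608.3 -49.3 479.5] yaw 1.6185 F [-0.1  0.2 -1.1] M [ 0.06 -0.08  0.02] w 11.6 t 5.925 q [-0.1   0.33  1.59  0.    1.23 -1.72]
pos [608.6 -49.3 479.9] yaw 1.6187 F [ 1.3 -0.  -2. ] M [-0.01 -0.04  0.01] w 11.3 t 6.025 q [-0.1   0.33  1.59  0.    1.23 -1.72]
```

View pics/s2.png

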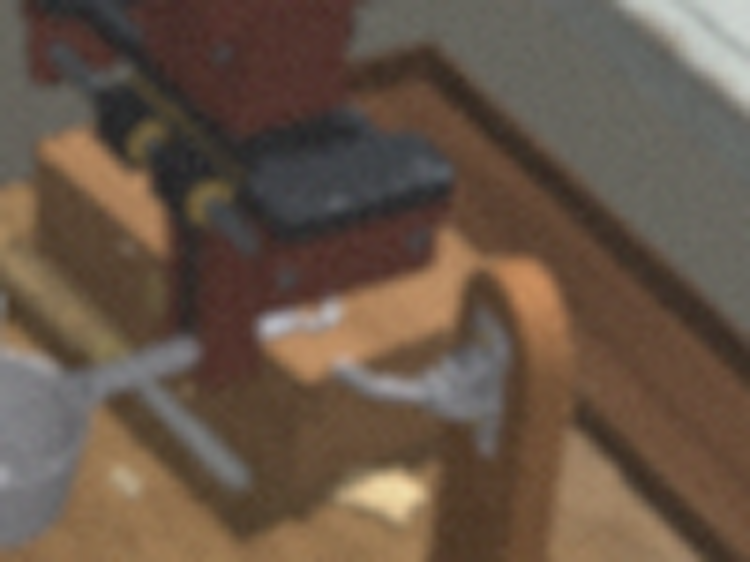

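View pics/t2.png

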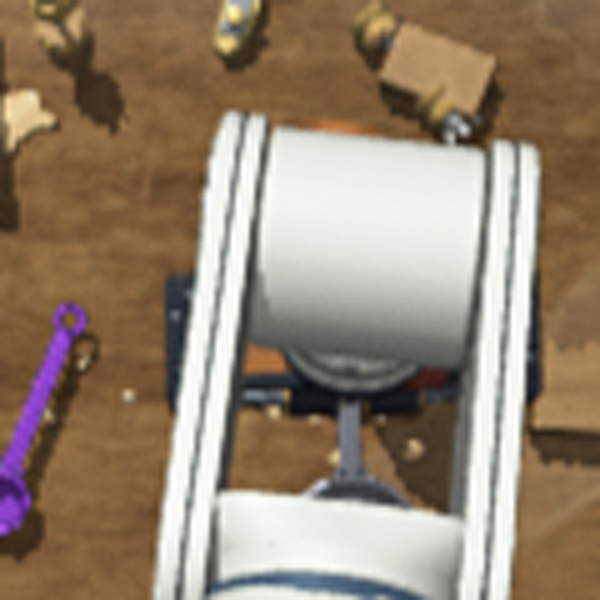

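```bash
python3 - <<'E'
from st import *
import pickle
s,t=pickle.load(open("cams.pkl","rb"))
u=np.array([np.cos(.047),np.sin(.047),0]);g=np.array([608.5,-49.3,479.9-163-9])
for d in (-90,-60,20,29,40,51): 
    p=proj(s,g+d*u)[0]; print(d,p,(p-[320,110])*7.5)
for dz in(61,): 
    for a in(-37.5,37.5):
        print("body",(proj(s,[608.5+a,-49.3-89,316.9+61])[0]-[320,110])*7.5,(proj(s,[608.5+a,-49.3+89,316.9+61])[0]-[320,110])*7.5)
E
```

```text
-90 [318.06704425 164.10956006] [-14.49716811 405.82170045]
-60 [328.42219818 160.87751447] [ 63.16648638 381.58135853]
20 [355.10002229 152.55084504] [263.25016718 319.13133779]
29 [358.0192025  151.63971194] [285.14401878 312.29783952]
40 [361.56523731 150.53292528] [311.73927982 303.99693963]
51 [365.08746221 149.43357017] [338.15596656 295.75177627]
body [250.32095069 336.93447306] [11.78217746 62.02070659]
body [457.37682154 279.54791627] [201.68405682  16.42387758]
```

```bash
python3 - <<'E'
from h import *
c=cam("scene"); save(c[0],"s3.png",(345,140,385,175),18)
for l in ("scoop_large_loop","scoop_large"):
  for r in models.place_of("scene",l): print(l,r)
E
```

```text
scoop_large_loop {'position': [651.8, -47.7, 309.6], 'conf': 0.94}
scoop_large {'position': [517.3, -51.3, 268.2], 'conf': 0.76}
```

View pics/s3.png

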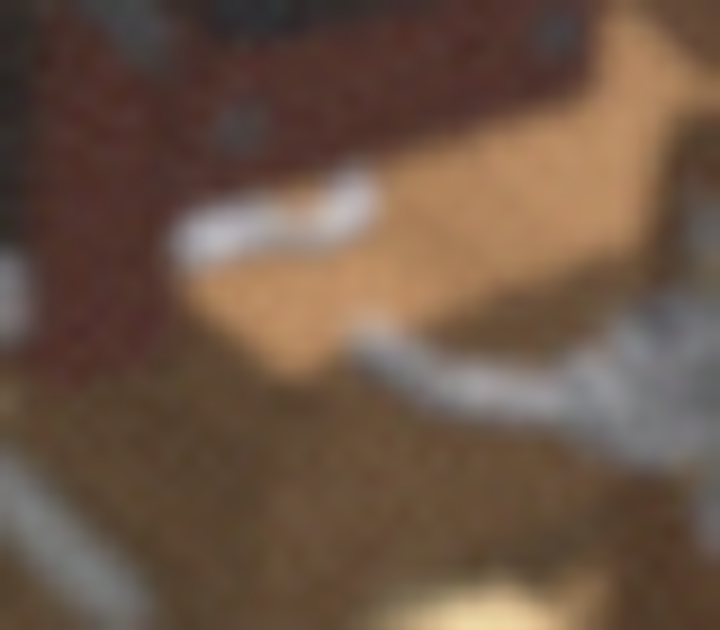

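Request:
apply_moves --commands '[[[0.0135, -0.0005, -0.0195, 0], [0.0135, -0.0005, -0.0195, 0], [0.0135, -0.0005, -0.0195, 0]]]'

```text
t: 6.55
ee_pos: [622.6, -50.3, 462.5]
orientation: [-0.037, 1.571, 0.037]
ft_force: [0.7, 0.1, -1.4]
width: 11.4
```

```bash
python3 - <<'E'
from st import *
st()
c=cam("scene"); save(c[0],"s4.png",(345,140,385,175),18)
for l in ("scoop_large_loop",):
  for r in models.place_of("scene",l): print(l,r)
st()
E
```

```text
pos [622.6 -50.3 462.5] yaw 1.6181 F [ 0.7  0.1 -1.4] M [ 0.07 -0.08  0.06] w 11.4 t 6.55 q [-0.1   0.36  1.58 -0.    1.2  -1.72]
pos [622.6 -50.4 463. ] yaw 1.618 F [ 0.1 -0.  -1.3] M [ 0.01 -0.07 -0.01] w 11.5 t 6.65 q [-0.1   0.36  1.58  0.    1.2  -1.72]
```

View pics/s4.png

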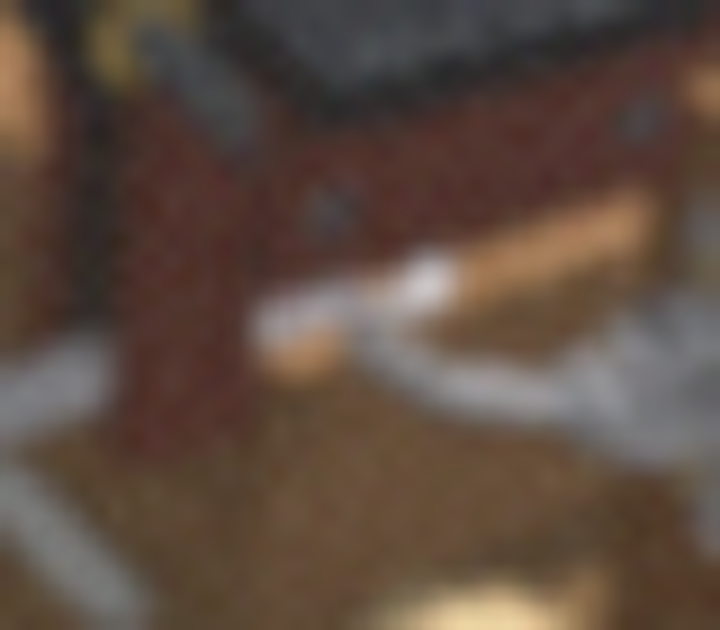

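Request:
apply_moves --commands '[[[0.0, 0.0005, -0.007, 0], [0.0, 0.0005, -0.012, 0], [0.001, 0.0005, -0.0145, 0], [0.002, 0.0005, -0.016, 0], [0.002, 0.0005, -0.016, 0]]]'

```text
t: 7.28
ee_pos: [624.9, -49.9, 446.2]
orientation: [-0.037, 1.571, 0.037]
ft_force: [-0.1, -0.2, -0.9]
width: 11.4
```

```bash
python3 - <<'E'
from st import *
st()
c=cam("scene"); save(c[0],"s5.png",(345,140,385,175),18)
E
```

```text
pos [624.9 -49.9 446.2] yaw 1.618 F [-0.1 -0.2 -0.9] M [ 0.06 -0.11  0.02] w 11.4 t 7.275 q [-0.1   0.38  1.59 -0.    1.17 -1.72]
```

View pics/s5.png

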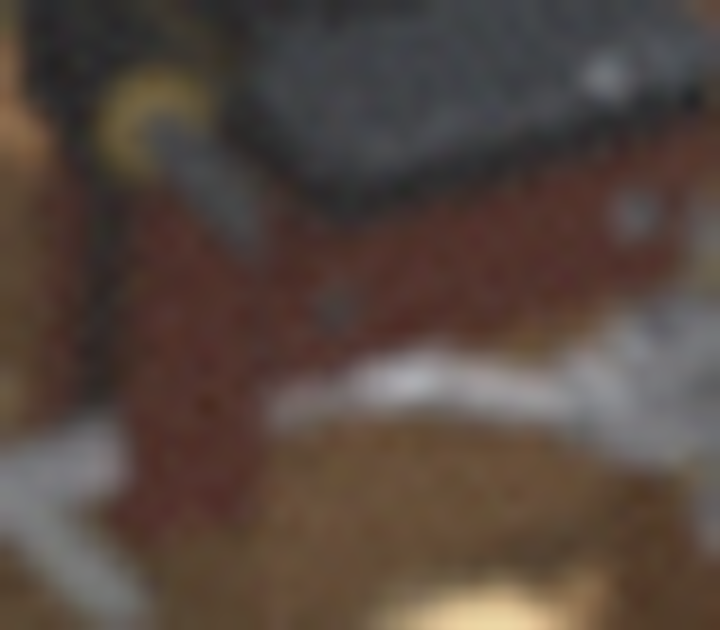

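Request:
apply_moves --commands '[[[0.001, 0, -0.005, 0], [0.002, 0, -0.01, 0], [0.003, 0, -0.0147, 0], [0.003, 0, -0.0147, 0]]]'

```text
t: 7.82
ee_pos: [628.1, -49.9, 431.5]
orientation: [-0.037, 1.57, 0.037]
ft_force: [3.4, 1.5, 2.1]
width: 11.3
```

```bash
python3 - <<'E'
from st import *
st()
c=cam("scene"); save(c[0],"s6.png",(315,130,415,205),7.5)
E
```

```text
pos [628.1 -49.9 431.5] yaw 1.618 F [3.4 1.5 2.1] M [ 0.23 -0.72  0.14] w 11.3 t 7.825 q [-0.1   0.4   1.6   0.    1.14 -1.72]
```

View pics/s6.png

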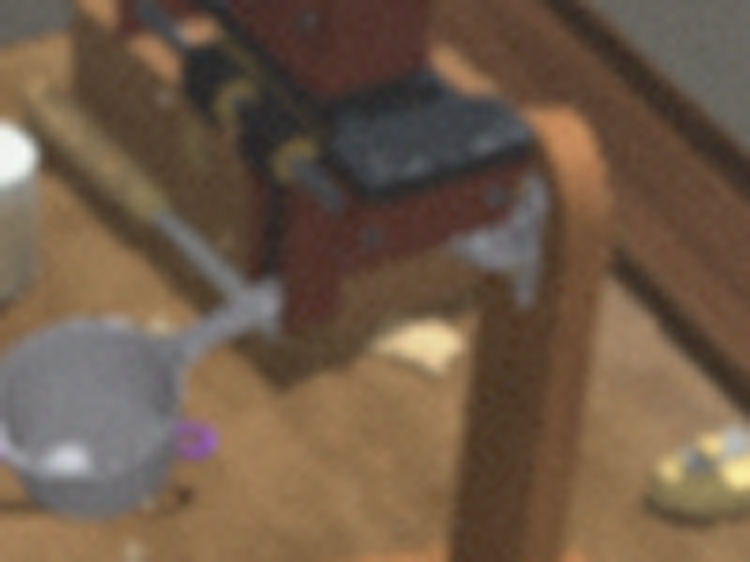

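Request:
apply_moves --commands '[[[0.0038, 0, -0.0075, 0], [0.0078, 0, -0.0131, 0], [0.0122, 0.0002, -0.0176, 0], [0.0166, 0.0004, -0.0221, 0], [0.0207, 0.0006, -0.0262, 0], [0.0249, 0.0008, -0.0302, 0], [0.0249, 0.0008, -0.0302, 0]]]'

```text
t: 8.75
ee_pos: [653.4, -49.1, 401.4]
orientation: [-0.037, 1.569, 0.037]
ft_force: [3.9, 2.0, 2.1]
width: 11.1
```

```bash
python3 - <<'E'
from st import *
st()
c=cam("scene"); save(c[0],"s7.png",(315,130,415,205),7.5)
E
```

```text
pos [653.4 -49.1 401.4] yaw 1.618 F [3.9 2.  2.1] M [ 0.25 -0.77  0.07] w 11.1 t 8.75 q [-0.09  0.47  1.56  0.    1.11 -1.71]
```

View pics/s7.png

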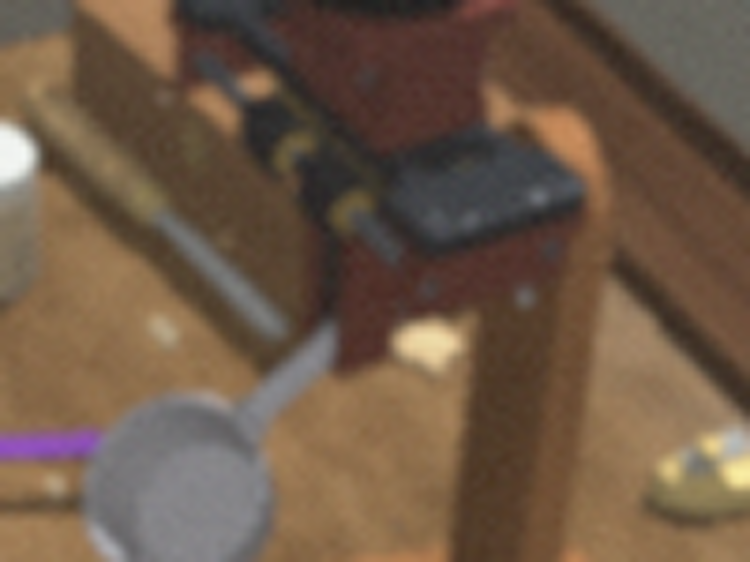

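Request:
apply_moves --commands '[[[0.007, 0.0003, -0.0038, 0], [0.014, 0.0006, -0.0075, 0], [0.0204, 0.0009, -0.0108, 0], [0.0204, 0.0009, -0.0108, 0], [0.0204, 0.0009, -0.0108, 0]]]'

```text
t: 9.43
ee_pos: [672.0, -48.2, 388.8]
orientation: [-0.037, 1.576, 0.037]
ft_force: [-4.6, 1.2, -0.9]
width: 11.1
```

```bash
python3 - <<'E'
from st import *
st()
c=cam("scene"); save(c[0],"s8.png",(315,130,415,205),7.5)
c=cam("top"); save(c[0],"t8.png",(280,100,380,200),6)
E
```

```text
pos [672.  -48.2 388.8] yaw 1.618 F [-4.6  1.2 -0.9] M [0.21 0.6  0.02] w 11.1 t 9.425 q [-0.09  0.51  1.52 -0.    1.11 -1.71]
```

View pics/s8.png

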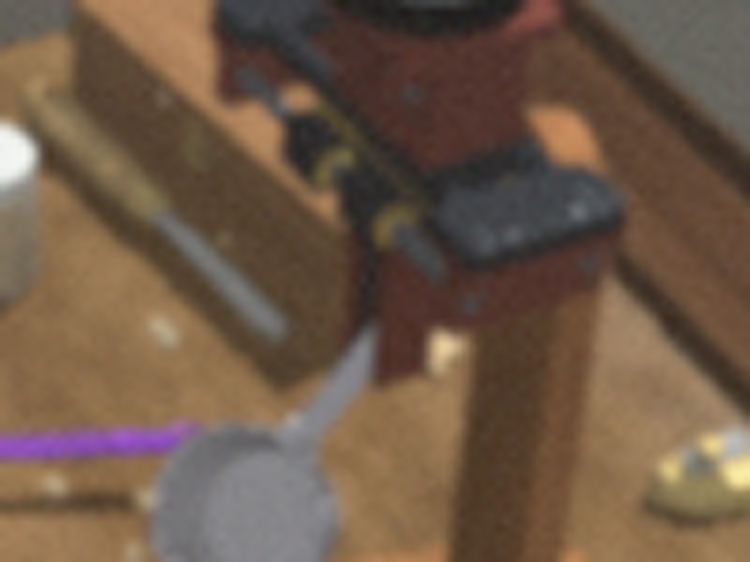

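Request:
apply_moves --commands '[[[0, 0, 0, 0], [0, 0, 0, 0], [0, 0, 0, 0], [-0.01, 0, 0, 0], [-0.03, 0, 0.0, 0], [-0.06, 0, 0.0, 0], [-0.09, 0, 0.0, 0], [-0.12, 0, 0.0, 0]]]' --gripper 0.04

```text
t: 10.52
ee_pos: [551.5, -48.2, 390.7]
orientation: [-0.037, 1.57, 0.037]
ft_force: [-0.2, -0.9, -0.5]
width: 39.8
```

```bash
python3 - <<'E'
from st import *
st()
c=cam("scene"); save(c[0],"s9.png",(315,130,415,230),6)
E
```

```text
pos [551.5 -48.2 390.7] yaw 1.618 F [-0.2 -0.9 -0.5] M [0.05 0.   0.02] w 39.8 t 10.525 q [-0.11  0.34  1.8  -0.    1.   -1.73]
```

View pics/s9.png

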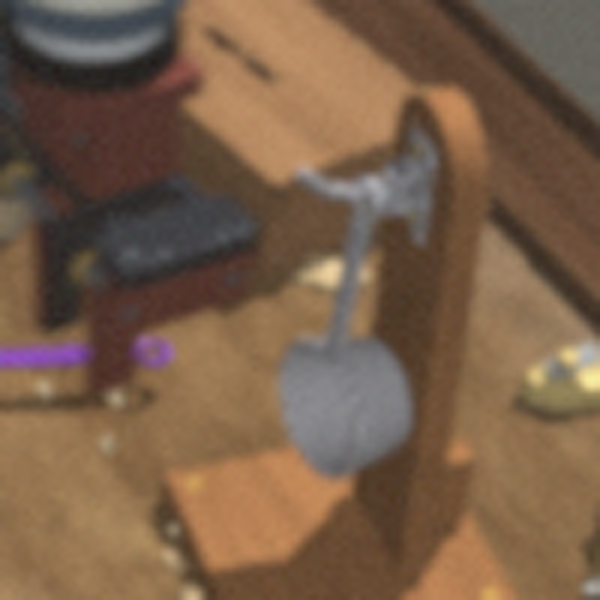

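Request:
apply_moves --commands '[[[-0.012, 0.06, 0.0, 0.0], [-0.012, 0.12, -0.02, 0.1], [-0.012, 0.18, -0.05, 0.248], [-0.012, 0.24, -0.08, 0.248], [-0.012, 0.3, -0.11, 0.248], [-0.012, 0.337, -0.13, 0.248], [-0.012, 0.337, -0.13, 0.248], [-0.012, 0.337, -0.13, 0.248]]]'

```text
t: 11.58
ee_pos: [540.9, 288.5, 260.7]
orientation: [-0.232, 1.559, 0.232]
ft_force: [-0.3, -0.6, 0.9]
width: 40.0
```

```bash
python3 - <<'E'
from st import *
st()
c=cam("scene"); save(c[0],"s10.png",(240,90,420,240),4)
for r in models.place_of("scene","hook_pivot"): print(r)
st()
E
```

```text
pos [540.9 288.5 260.7] yaw 1.8666 F [-0.3 -0.6  0.9] M [0.06 0.06 0.05] w 40.0 t 11.575 q [ 0.47  0.59  1.74 -0.    0.81 -1.4 ]
{'position': [717.2, -46.6, 247.3], 'conf': 0.77}
pos [541.4 287.7 261.5] yaw 1.8649 F [ 0.8  0.7 -0.1] M [-0.02  0.03 -0.05] w 39.9 t 11.675 q [ 0.47  0.59  1.74 -0.    0.81 -1.4 ]
```

View pics/s10.png

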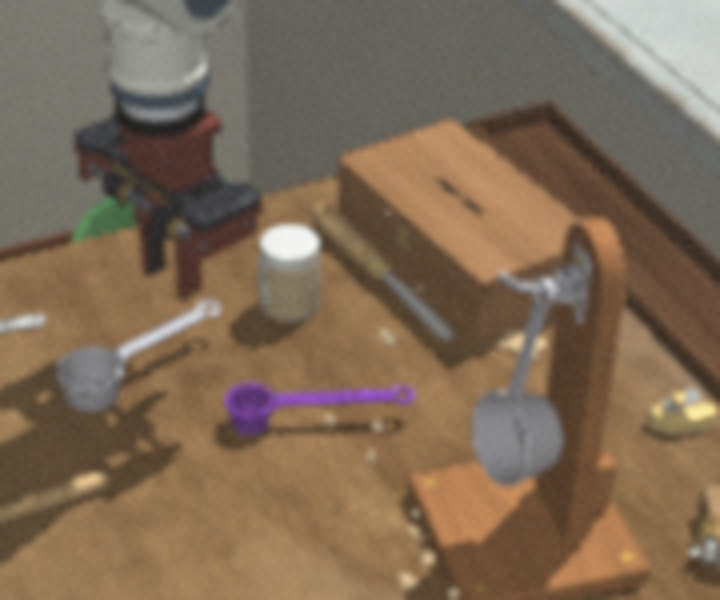

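Request:
apply_moves --commands '[[[-0.001, 0.001, -0.0595, 0], [-0.001, 0.001, -0.0595, 0], [-0.001, 0.001, -0.0595, 0], [-0.001, 0.001, -0.0595, 0]]]'

```text
t: 12.18
ee_pos: [541.1, 289.8, 203.7]
orientation: [-0.23, 1.555, 0.232]
ft_force: [-0.5, 0.7, -0.0]
width: 40.1
```

Request:
apply_moves --commands '[[[0, 0, 0, 0], [0, 0, 0, 0], [0, 0, 0, 0], [0, 0, 0, 0]]]' --gripper 0.0

```text
t: 12.68
ee_pos: [540.1, 289.9, 201.2]
orientation: [-0.232, 1.558, 0.232]
ft_force: [1.0, -0.6, 0.8]
width: 11.5
```

```bash
python3 -c "
from st import *
st()"
```

```text
pos [540.1 289.9 201.2] yaw 1.8661 F [ 1.  -0.6  0.8] M [ 0.07 -0.03 -0.08] w 11.5 t 12.675 q [ 0.47  0.69  1.75 -0.    0.71 -1.39]
```

Request:
apply_moves --commands '[[[0, 0, 0.06, 0], [0, -0.03, 0.115, 0], [0.0, -0.08, 0.15, -0.1], [0.0, -0.13, 0.185, -0.248], [0.01, -0.18, 0.22, -0.248], [0.03, -0.23, 0.25, -0.248], [0.05, -0.285, 0.279, -0.248], [0.069, -0.34, 0.279, -0.248]]]'

```text
t: 13.68
ee_pos: [609.8, -51.8, 482.9]
orientation: [-0.038, 1.566, 0.037]
ft_force: [1.3, 0.4, -0.9]
width: 11.4
```

Request:
apply_moves --commands '[[[0, 0, 0, 0], [0, 0, 0, 0]]]'

```text
t: 13.92
ee_pos: [608.7, -50.1, 479.4]
orientation: [-0.036, 1.572, 0.037]
ft_force: [-1.1, 0.6, -1.0]
width: 11.8
```

```bash
python3 - <<'E'
from st import *
st()
c=cam("scene"); save(c[0],"s11.png",(320,110,420,185),7.5)
for l in ("scoop_medium_loop",):
  for r in models.place_of("scene",l): print(l,r)
st()
E
```

```text
pos [608.7 -50.1 479.4] yaw 1.6172 F [-1.1  0.6 -1. ] M [ 0.09 -0.05  0.03] w 11.8 t 13.925 q [-0.1   0.33  1.59  0.    1.22 -1.72]
scoop_medium_loop {'position': [643.8, -47.9, 306.9], 'conf': 0.76}
pos [608.6 -49.  479.6] yaw 1.6192 F [-0.1  0.4 -0.6] M [ 0.07 -0.05  0.05] w 11.1 t 14.025 q [-0.1   0.33  1.59  0.    1.22 -1.72]
```

View pics/s11.png

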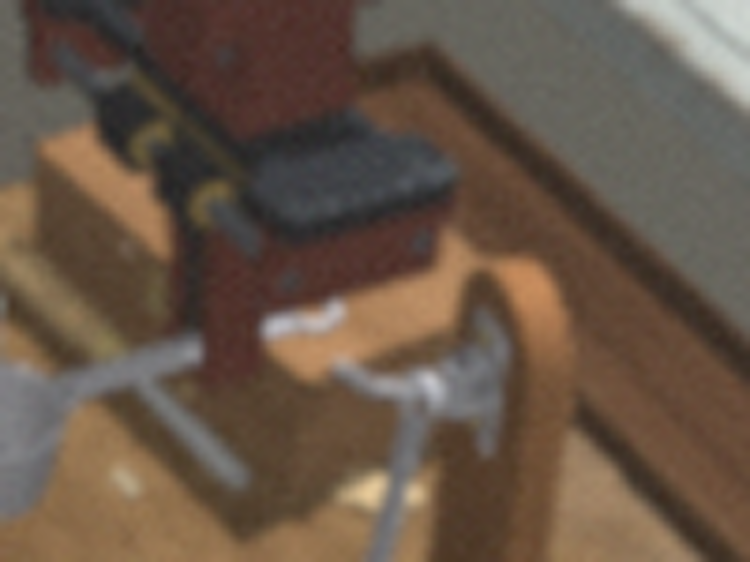

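Request:
apply_moves --commands '[[[0.014, -0.0006, -0.0165, 0], [0.014, -0.0006, -0.0165, 0], [0.014, -0.0006, -0.0235, 0], [0.0145, -0.0004, -0.0285, 0], [0.0155, -0.0004, -0.0315, 0], [0.0163, -0.0004, -0.0333, 0], [0.0163, -0.0004, -0.0333, 0]]]'

```text
t: 14.9
ee_pos: [625.5, -50.6, 446.9]
orientation: [-0.037, 1.57, 0.037]
ft_force: [-0.5, 0.0, -0.0]
width: 11.7
```

```bash
python3 - <<'E'
from st import *
st()
c=cam("scene"); save(c[0],"s12.png",(345,140,385,175),18)
E
```

```text
pos [625.5 -50.6 446.9] yaw 1.6179 F [-0.5  0.  -0. ] M [ 0.05 -0.08  0.02] w 11.7 t 14.9 q [-0.1   0.38  1.59  0.    1.17 -1.72]
```

View pics/s12.png

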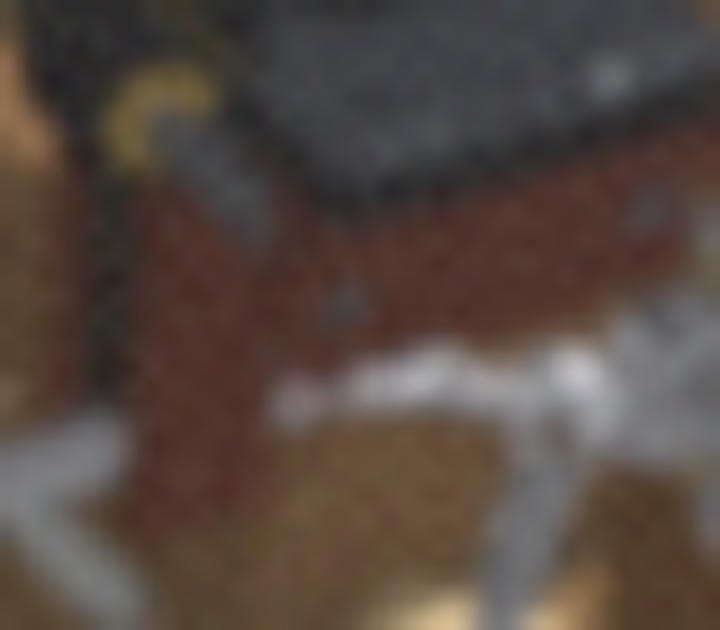

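Request:
apply_moves --commands '[[[0.0008, 0.0003, -0.005, 0], [0.0016, 0.0005, -0.01, 0], [0.0026, 0.0006, -0.0152, 0], [0.0026, 0.0006, -0.0152, 0]]]'

```text
t: 15.45
ee_pos: [628.5, -49.9, 431.6]
orientation: [-0.037, 1.569, 0.037]
ft_force: [4.2, 1.5, 2.8]
width: 11.7
```

```bash
python3 - <<'E'
from st import *
st()
c=cam("scene"); save(c[0],"s13.png",(315,130,415,205),7.5)
E
```

```text
pos [628.5 -49.9 431.6] yaw 1.618 F [4.2 1.5 2.8] M [ 0.33 -1.01  0.05] w 11.7 t 15.45 q [-0.1   0.4   1.59  0.    1.14 -1.72]
```

View pics/s13.png

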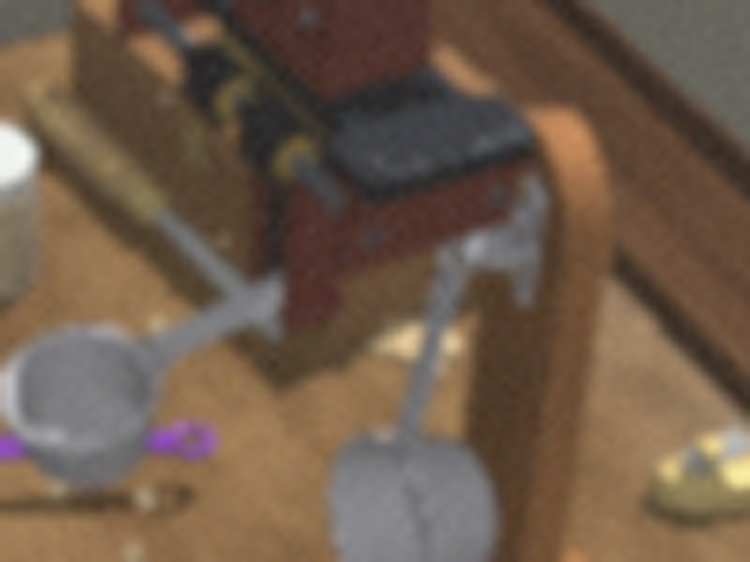

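Request:
apply_moves --commands '[[[0.0038, 0, -0.0075, 0], [0.0078, 0, -0.0131, 0], [0.0122, 0.0002, -0.0176, 0], [0.0166, 0.0004, -0.0221, 0], [0.0207, 0.0006, -0.0262, 0], [0.0249, 0.0008, -0.0302, 0], [0.0249, 0.0008, -0.0302, 0]]]'

```text
t: 16.38
ee_pos: [653.2, -48.7, 401.0]
orientation: [-0.036, 1.57, 0.038]
ft_force: [2.7, 4.0, 4.1]
width: 9.1
```

```bash
python3 - <<'E'
from st import *
st()
c=cam("scene"); save(c[0],"s14.png",(315,130,415,205),7.5)
E
```

```text
pos [653.2 -48.7 401. ] yaw 1.6181 F [2.7 4.  4.1] M [ 0.62 -0.61  0.02] w 9.1 t 16.375 q [-0.09  0.47  1.56  0.    1.11 -1.71]
```

View pics/s14.png

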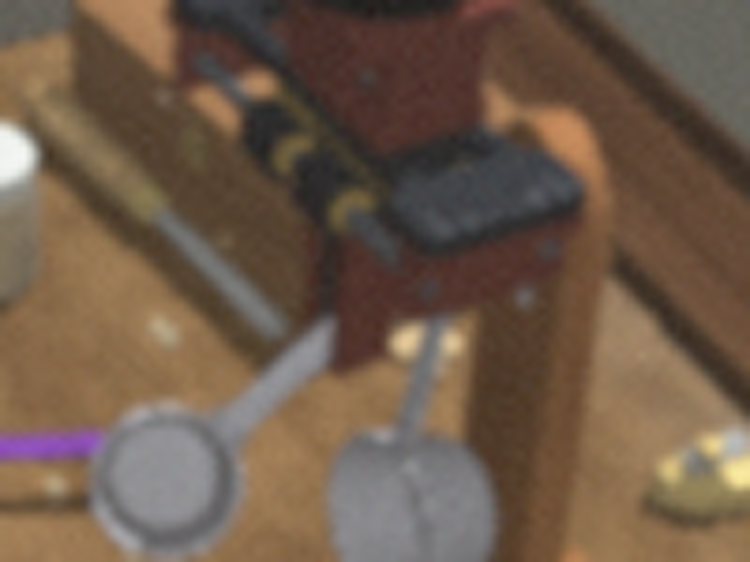

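Request:
apply_moves --commands '[[[0.0, 0.0015, 0.0, 0], [0, 0.003, 0, 0], [0, 0.003, 0, 0]]]'

```text
t: 16.8
ee_pos: [652.9, -46.6, 401.4]
orientation: [-0.037, 1.57, 0.036]
ft_force: [3.8, -0.8, 0.8]
width: 9.1
```

```bash
python3 - <<'E'
from st import *
st()
c=cam("scene"); save(c[0],"s15.png",(315,130,415,205),7.5)
c=cam("top"); save(c[0],"t15.png",(280,110,380,190),7.5)
E
```

```text
pos [652.9 -46.6 401.4] yaw 1.6177 F [ 3.8 -0.8  0.8] M [-0.28 -0.75 -0.23] w 9.1 t 16.8 q [-0.09  0.47  1.56 -0.    1.11 -1.71]
```

View pics/s15.png

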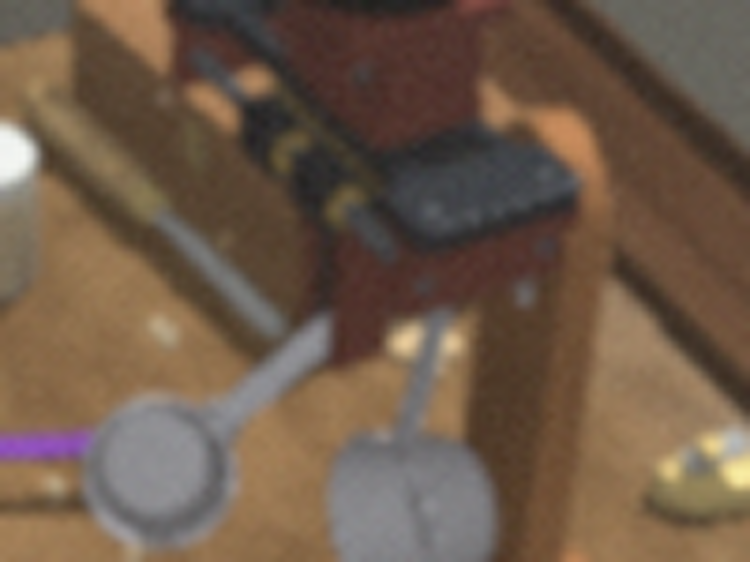

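View pics/t15.png

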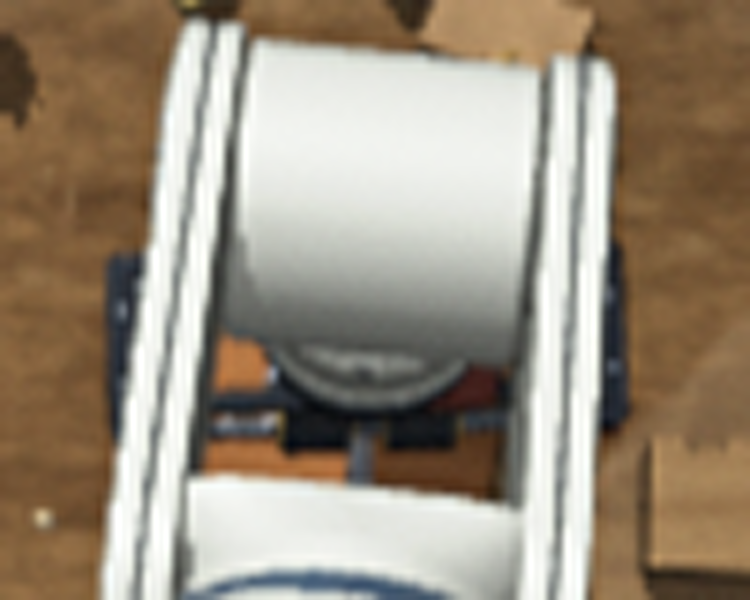

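Request:
apply_moves --commands '[[[0.004, 0.0002, -0.002, 0], [0.008, 0.0004, -0.0038, 0], [0.012, 0.0006, -0.0055, 0], [0.0146, 0.0007, -0.0066, 0], [0.0146, 0.0007, -0.0066, 0]]]'

```text
t: 17.52
ee_pos: [667.0, -45.4, 393.7]
orientation: [-0.037, 1.574, 0.037]
ft_force: [-5.4, -1.1, -4.7]
width: 7.7
```

```bash
python3 - <<'E'
from st import *
st()
c=cam("scene"); save(c[0],"s16.png",(315,130,415,205),7.5)
E
```

```text
pos [667.  -45.4 393.7] yaw 1.618 F [-5.4 -1.1 -4.7] M [-0.07  0.59 -0.18] w 7.7 t 17.525 q [-0.09  0.5   1.53 -0.    1.11 -1.7 ]
```

View pics/s16.png

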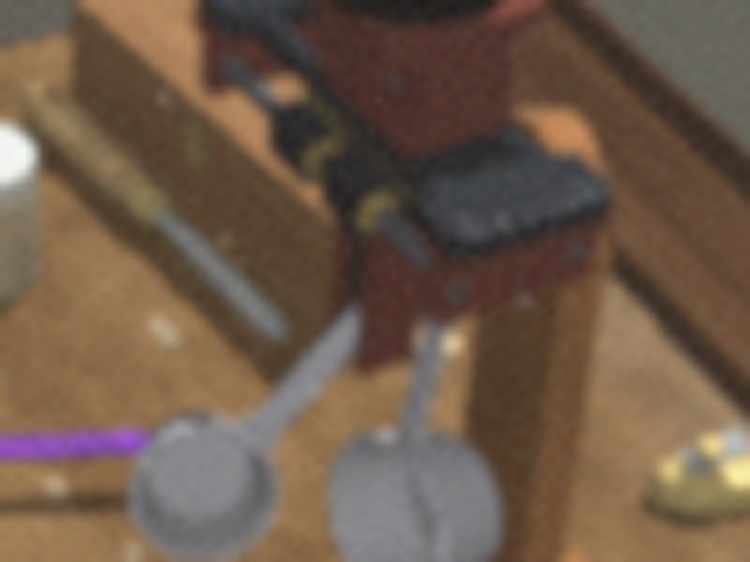

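Request:
apply_moves --commands '[[[-0.002, 0, -0.002, 0], [-0.002, 0, -0.003, 0]]]'

```text
t: 17.82
ee_pos: [666.1, -45.4, 393.2]
orientation: [-0.037, 1.567, 0.037]
ft_force: [-1.0, 0.9, 4.4]
width: 8.0
```

Request:
apply_moves --commands '[[[0, 0, 0, 0], [0, 0, 0, 0], [0, 0, 0, 0], [0, 0, 0, 0], [0, 0, 0, 0]]]' --gripper 0.04

```text
t: 18.45
ee_pos: [665.4, -45.5, 391.8]
orientation: [-0.037, 1.571, 0.037]
ft_force: [0.1, 0.2, -0.8]
width: 39.7
```

```bash
python3 - <<'E'
from st import *
st()
c=cam("scene"); save(c[0],"s17.png",(315,130,415,230),6)
E
```

```text
pos [665.4 -45.5 391.8] yaw 1.618 F [ 0.1  0.2 -0.8] M [ 0.01 -0.   -0.  ] w 39.7 t 18.45 q [-0.09  0.5   1.54 -0.    1.1  -1.7 ]
```

View pics/s17.png

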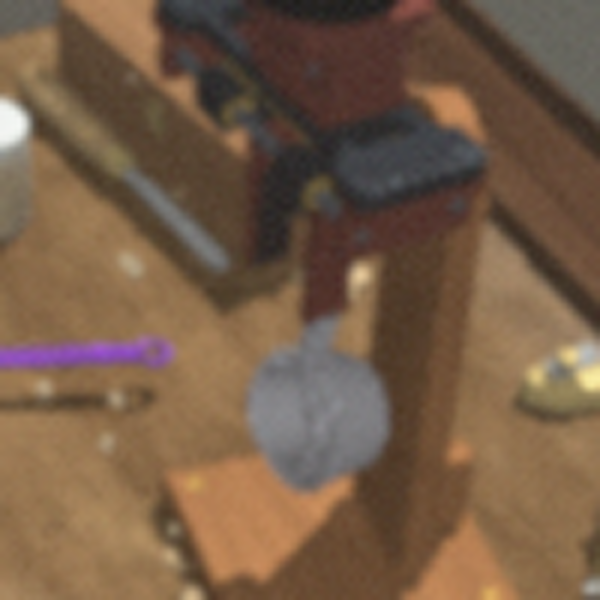

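Request:
apply_moves --commands '[[[-0.02, 0, 0, 0], [-0.05, 0, 0.0, 0], [-0.09, 0, 0.0, 0], [-0.13, 0, 0, 0], [-0.13, -0.04, 0, 0]]]'

```text
t: 19.12
ee_pos: [533.0, -84.3, 391.8]
orientation: [-0.039, 1.572, 0.04]
ft_force: [1.0, -0.5, 0.3]
width: 39.8
```

```bash
python3 - <<'E'
from st import *
st()
c=cam("scene"); save(c[0],"s18.png",(340,130,415,225),8)
d=cam("top"); save(d[0],"t18.png",(290,110,370,190),8)
for n in("scoop_large","scoop_medium"):
  for k in("_loop","_bowl",""):
    for q in("scene",):
      for r in models.place_of(q,n+k): print(n+k,np.round(r["position"],1),r["conf"])
E
```

```text
pos [533.  -84.3 391.8] yaw 1.6209 F [ 1.  -0.5  0.3] M [ 0.04 -0.05 -0.  ] w 39.8 t 19.125 q [-0.18  0.32  1.83  0.    1.   -1.8 ]
scoop_large_loop [702.3 -46.3 250.6] 0.5
scoop_large_loop [711.1 -43.4 115.8] 0.36
scoop_large_bowl [677.8 -45.8 121. ] 0.67
scoop_large [708.4 -40.6 116.8] 0.58
scoop_large [ 642.6 -222.2   -2.1] 0.45
scoop_medium_loop [693.8 -43.8 249.2] 0.73
scoop_medium_bowl [672.  -44.2 121.8] 0.86
scoop_medium [698.3 -41.5 115.1] 0.57
```

View pics/s18.png

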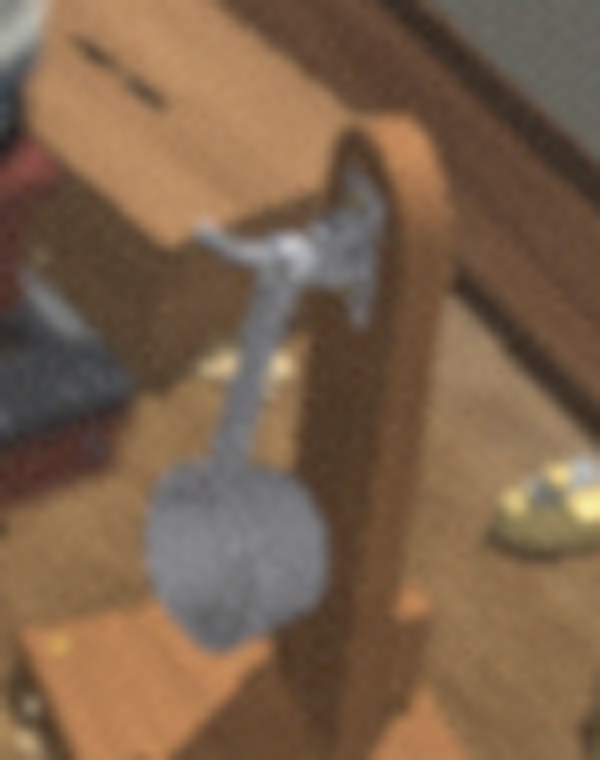

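View pics/t18.png

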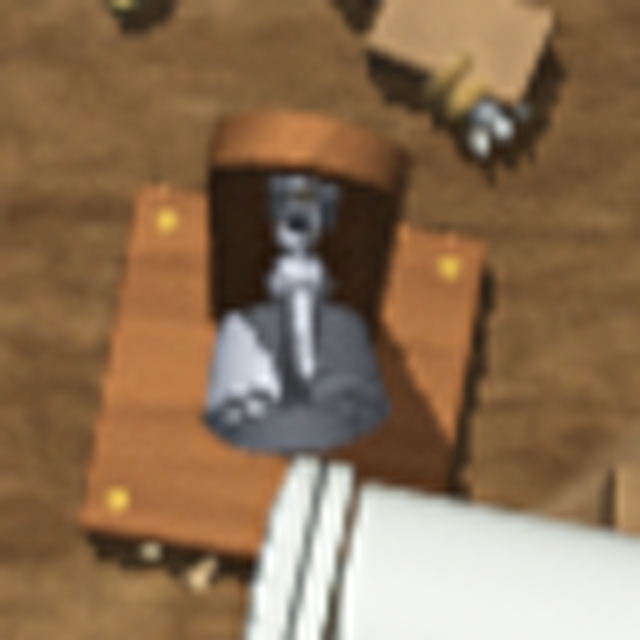

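Request:
apply_moves --commands '[[[0.0, -0.05, -0.03, 0.074], [0.0, -0.1, -0.06, 0.074], [0.0075, -0.14, -0.1, 0.074], [0.0075, -0.163, -0.135, 0.074], [0.0075, -0.163, -0.135, 0.074], [0.0075, -0.163, -0.135, 0.074]]]'

```text
t: 20.27
ee_pos: [543.3, -247.8, 257.4]
orientation: [-0.095, 1.568, 0.096]
ft_force: [0.1, -0.6, -0.2]
width: 40.0
```

```bash
python3 - <<'E'
from st import *
st()
c=cam("scene"); save(c[0],"s19.png",(300,180,420,330),4)
for r in models.place_of("scene","scoop_small_loop"): print(r)
E
```

```text
pos [ 543.3 -247.8  257.4] yaw 1.6925 F [ 0.1 -0.6 -0.2] M [ 0.07 -0.    0.06] w 40.0 t 20.275 q [-0.45  0.58  1.78  0.    0.78 -2.14]
{'position': [581.1, -239.2, 27.3], 'conf': 0.82}
{'position': [248.7, -152.9, 22.2], 'conf': 0.81}
{'position': [720.0, -47.1, 247.6], 'conf': 0.52}
```

View pics/s19.png

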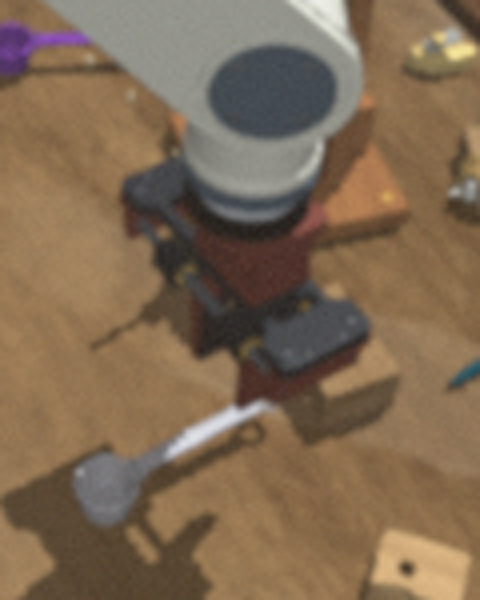

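Request:
apply_moves --commands '[[[-0.0025, 0.0007, -0.061, 0], [-0.0025, 0.0007, -0.061, 0], [-0.0025, 0.0007, -0.061, 0], [-0.0025, 0.0007, -0.061, 0]]]'

```text
t: 20.88
ee_pos: [541.5, -248.1, 198.5]
orientation: [-0.097, 1.565, 0.094]
ft_force: [-0.4, 0.4, 0.0]
width: 40.0
```

Request:
apply_moves --commands '[[[0, 0, 0, 0], [0, 0, 0, 0], [0, 0, 0, 0], [0, 0, 0, 0]]]' --gripper 0.0

```text
t: 21.38
ee_pos: [540.5, -247.9, 195.9]
orientation: [-0.095, 1.569, 0.095]
ft_force: [0.4, -0.2, 0.8]
width: 11.2
```

```bash
python3 -c "
from st import *
st()"
```

```text
pos [ 540.5 -247.9  195.9] yaw 1.692 F [ 0.4 -0.2  0.8] M [ 0.   -0.02  0.05] w 11.2 t 21.375 q [-0.45  0.68  1.79 -0.    0.67 -2.14]
```

Request:
apply_moves --commands '[[[0, 0, 0.06, 0], [0, 0.01, 0.12, 0], [0.0, 0.03, 0.175, -0.074], [0.01, 0.06, 0.22, -0.074], [0.02, 0.1, 0.26, -0.074], [0.04, 0.145, 0.284, -0.074], [0.06, 0.185, 0.284, -0.074], [0.068, 0.1995, 0.284, -0.074]]]'

```text
t: 22.38
ee_pos: [609.0, -46.3, 479.9]
orientation: [-0.039, 1.57, 0.039]
ft_force: [-0.5, -0.6, -1.1]
width: 11.9
```

Request:
apply_moves --commands '[[[0, 0, 0, 0], [0, 0, 0, 0]]]'

```text
t: 22.62
ee_pos: [608.0, -49.3, 479.2]
orientation: [-0.037, 1.572, 0.036]
ft_force: [0.2, -0.0, -0.6]
width: 11.4
```

```bash
python3 - <<'E'
from st import *
st()
c=cam("scene"); save(c[0],"s20.png",(320,110,420,185),7.5)
for l in ("scoop_small_loop",):
  for r in models.place_of("scene",l): print(l,r)
st()
E
```

```text
pos [608.  -49.3 479.2] yaw 1.6173 F [ 0.2 -0.  -0.6] M [ 0.03 -0.04  0.05] w 11.4 t 22.625 q [-0.1   0.33  1.59 -0.    1.22 -1.72]
scoop_small_loop {'position': [650.7, -49.2, 309.5], 'conf': 0.82}
scoop_small_loop {'position': [686.6, 128.7, 22.8], 'conf': 0.63}
scoop_small_loop {'position': [252.3, -151.8, 25.3], 'conf': 0.62}
scoop_small_loop {'position': [521.8, -52.3, 283.4], 'conf': 0.47}
pos [608.  -49.5 479.5] yaw 1.6166 F [-0.2  0.6 -0.3] M [ 0.06 -0.05  0.04] w 11.3 t 22.725 q [-0.1   0.33  1.59 -0.    1.22 -1.72]
```

View pics/s20.png

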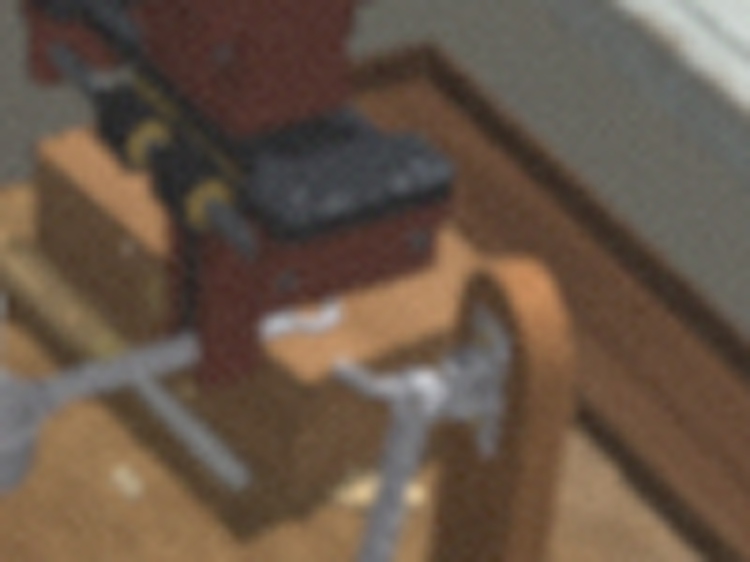

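Request:
apply_moves --commands '[[[0.0143, 0, -0.0165, 0], [0.0143, 0, -0.0165, 0], [0.0145, 0, -0.0235, 0], [0.015, 0, -0.0285, 0], [0.016, 0.0003, -0.0315, 0], [0.017, 0.0005, -0.0333, 0], [0.017, 0.0005, -0.0333, 0]]]'

```text
t: 23.6
ee_pos: [625.5, -47.8, 446.6]
orientation: [-0.037, 1.57, 0.037]
ft_force: [-0.4, -0.2, 0.5]
width: 11.5
```

Request:
apply_moves --commands '[[[0.0008, 0.0001, -0.005, 0], [0.0016, 0.0001, -0.01, 0], [0.0028, 0.0002, -0.0148, 0], [0.0028, 0.0002, -0.0148, 0]]]'

```text
t: 24.1
ee_pos: [629.0, -47.7, 432.0]
orientation: [-0.037, 1.568, 0.037]
ft_force: [4.4, -1.2, 4.0]
width: 11.2
```

```bash
python3 - <<'E'
from st import *
st()
c=cam("scene"); save(c[0],"s21.png",(315,130,415,205),7.5)
E
```

```text
pos [629.  -47.7 432. ] yaw 1.6179 F [ 4.4 -1.2  4. ] M [-0.01 -1.07 -0.11] w 11.2 t 24.1 q [-0.09  0.4   1.59  0.    1.14 -1.71]
```

View pics/s21.png

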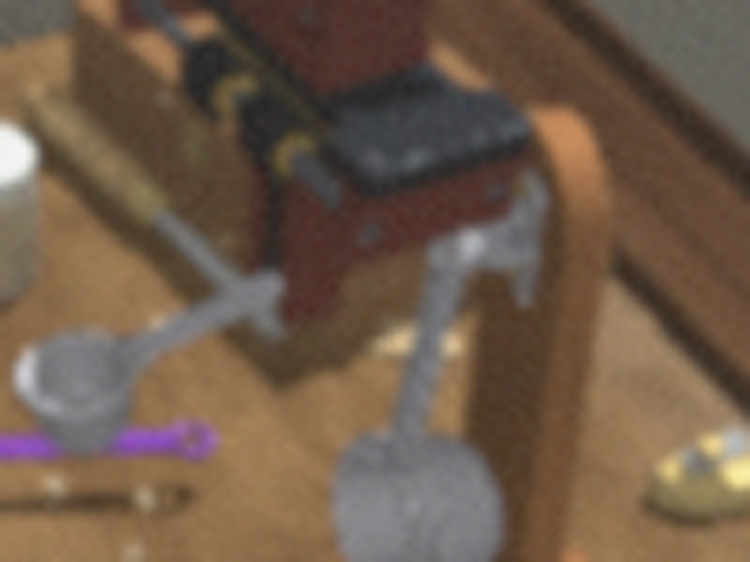

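Request:
apply_moves --commands '[[[0.0036, -0.0008, -0.0075, 0], [0.0074, -0.0008, -0.0131, 0], [0.0118, -0.0005, -0.0176, 0], [0.016, -0.0002, -0.0221, 0], [0.0201, 0.0001, -0.0265, 0], [0.0243, 0.0004, -0.0306, 0], [0.0243, 0.0004, -0.0306, 0]]]'

```text
t: 25.02
ee_pos: [652.6, -47.2, 400.5]
orientation: [-0.037, 1.572, 0.037]
ft_force: [0.1, 0.3, 3.8]
width: 11.8
```

```bash
python3 - <<'E'
from st import *
st()
c=cam("scene"); save(c[0],"s22.png",(315,130,415,205),7.5)
E
```

```text
pos [652.6 -47.2 400.5] yaw 1.6181 F [0.1 0.3 3.8] M [ 0.05 -0.25 -0.02] w 11.8 t 25.025 q [-0.09  0.47  1.56 -0.    1.11 -1.71]
```

View pics/s22.png

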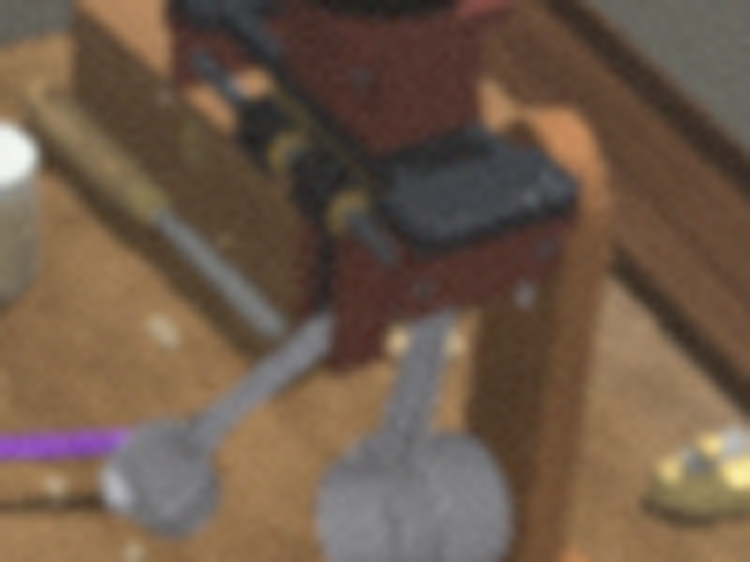

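Request:
apply_moves --commands '[[[0.004, 0.0002, -0.0013, 0], [0.007, 0.0003, -0.0023, 0], [0.01, 0.0005, -0.0035, 0], [0.01, 0.0005, -0.0035, 0]]]'

```text
t: 25.58
ee_pos: [660.6, -46.7, 395.1]
orientation: [-0.037, 1.58, 0.038]
ft_force: [-8.6, -1.3, 0.3]
width: 11.5
```

```bash
python3 - <<'E'
from st import *
st()
c=cam("scene"); save(c[0],"s23.png",(315,130,415,205),7.5)
E
```

```text
pos [660.6 -46.7 395.1] yaw 1.618 F [-8.6 -1.3  0.3] M [-0.07  1.12 -0.04] w 11.5 t 25.575 q [-0.09  0.49  1.55 -0.    1.12 -1.71]
```

View pics/s23.png

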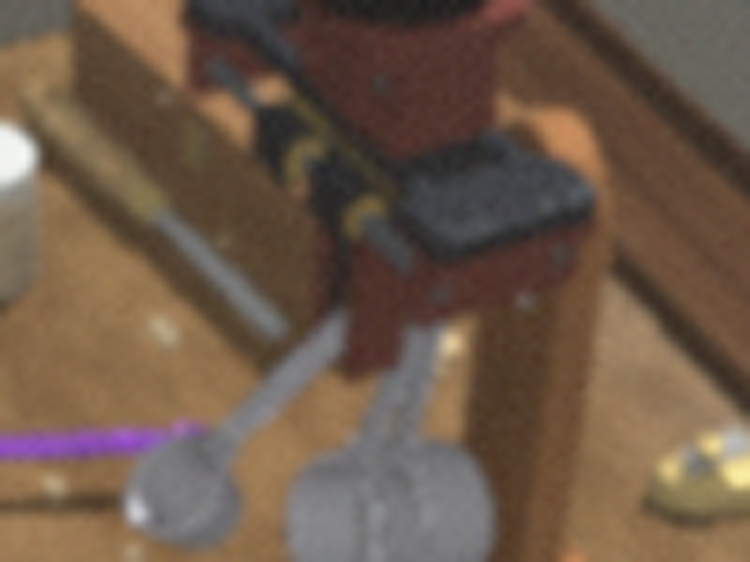

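Request:
apply_moves --commands '[[[-0.003, 0, 0.0005, 0], [-0.006, 0, 0.001, 0], [-0.006, 0, 0.001, 0], [-0.006, 0, 0.001, 0]]]'

```text
t: 26.12
ee_pos: [656.7, -46.7, 398.7]
orientation: [-0.037, 1.57, 0.037]
ft_force: [0.1, -0.5, -0.6]
width: 11.4
```

```bash
python3 - <<'E'
from st import *
st()
c=cam("scene"); save(c[0],"s24.png",(315,130,415,205),7.5)
E
```

```text
pos [656.7 -46.7 398.7] yaw 1.618 F [ 0.1 -0.5 -0.6] M [ 0.08 -0.02  0.04] w 11.4 t 26.125 q [-0.09  0.48  1.56  0.    1.11 -1.71]
```

View pics/s24.png

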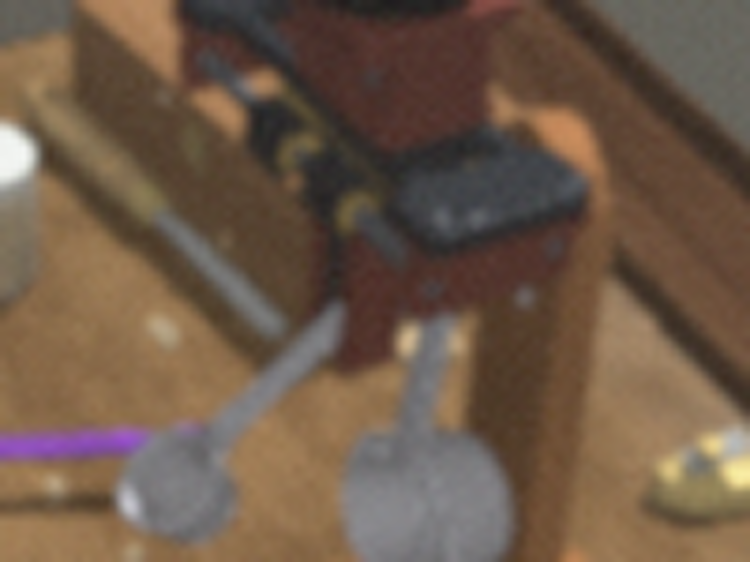

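Request:
apply_moves --commands '[[[0.0015, 0, -0.0025, 0], [0.003, 0, -0.005, 0], [0.003, 0, -0.005, 0]]]'

```text
t: 26.55
ee_pos: [659.5, -46.7, 393.8]
orientation: [-0.037, 1.571, 0.037]
ft_force: [-3.1, 0.2, 3.6]
width: 11.9
```

Request:
apply_moves --commands '[[[0, 0, 0, 0], [0, 0, 0, 0], [0, 0, 0, 0], [0, 0, 0, 0], [0, 0, 0, 0]]]' --gripper 0.04

```text
t: 27.18
ee_pos: [659.6, -46.7, 393.6]
orientation: [-0.037, 1.571, 0.037]
ft_force: [0.0, 0.3, 0.3]
width: 39.8
```

```bash
python3 - <<'E'
from st import *
st()
c=cam("scene"); save(c[0],"s25.png",(315,130,415,230),6)
E
```

```text
pos [659.6 -46.7 393.6] yaw 1.618 F [0.  0.3 0.3] M [ 0.06  0.01 -0.03] w 39.8 t 27.175 q [-0.09  0.49  1.55  0.    1.1  -1.71]
```

View pics/s25.png

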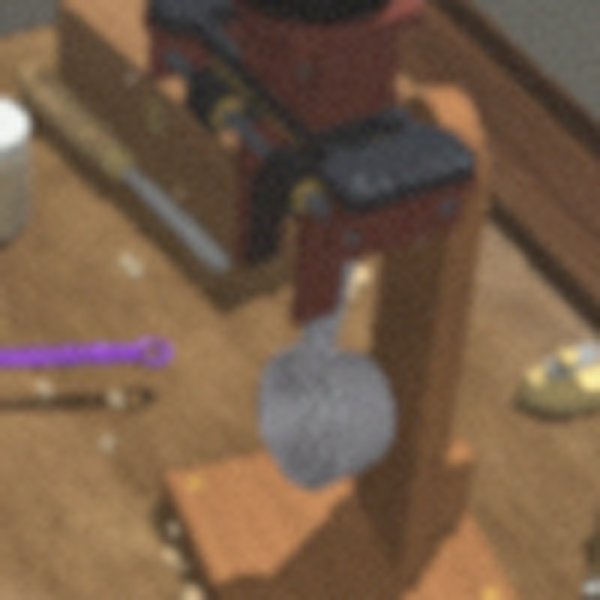

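Released and swung in; back straight off, then look.

Request:
apply_moves --commands '[[[-0.02, 0, 0, 0], [-0.05, 0, 0.0, 0], [-0.09, 0, 0.0, 0], [-0.14, 0, 0, 0], [-0.17, 0.05, 0.0, 0], [-0.19, 0.1, 0.0, 0], [-0.2, 0.15, 0.0, 0], [-0.2, 0.2, 0, 0]]]'

```text
t: 28.22
ee_pos: [458.7, 154.7, 394.1]
orientation: [-0.037, 1.57, 0.037]
ft_force: [-0.0, 0.1, -0.5]
width: 40.5
```

Request:
apply_moves --commands '[[[0, 0, 0, 0], [0, 0, 0, 0], [0, 0, 0, 0], [0, 0, 0, 0]]]'

```text
t: 28.72
ee_pos: [459.7, 152.3, 393.6]
orientation: [-0.036, 1.571, 0.036]
ft_force: [-0.3, -0.6, 0.1]
width: 40.0
```

```bash
python3 - <<'E'
from st import *
st()
c=cam("scene"); save(c[0],"s26.png",(340,130,415,225),8)
d=cam("top"); save(d[0],"t26.png",(290,110,370,190),8)
for n in("scoop_large","scoop_medium","scoop_small"):
  for k in("_loop","_bowl"):
      for q in ("scene","top"):
        for r in models.place_of(q,n+k): print(q,n+k,np.round(r["position"],1),r["conf"])
E
```

```text
pos [459.7 152.3 393.6] yaw 1.6162 F [-0.3 -0.6  0.1] M [0.02 0.   0.01] w 40.0 t 28.725 q [ 0.3   0.23  1.94 -0.    0.97 -1.32]
scene scoop_large_loop [700.8 -43.8 250.9] 0.79
top scoop_large_loop [704.6 -43.  251.4] 0.47
scene scoop_large_bowl [681.3 -46.3 121.9] 0.72
top scoop_large_bowl [684.5 -43.4 125.2] 0.62
scene scoop_medium_loop [693.5 -43.1 248.9] 0.42
top scoop_medium_loop [703.2 -44.  252.7] 0.73
top scoop_medium_loop [697.4 -45.7 249.4] 0.65
scene scoop_medium_bowl [677.  -45.  121.6] 0.42
top scoop_medium_bowl [677.5 -43.3 120.9] 0.5
top scoop_medium_bowl [705.7 -42.8 116.9] 0.41
scene scoop_small_loop [697.6 -42.7 256.9] 0.7
scene scoop_small_loop [687.9 129.9  24.3] 0.7
scene scoop_small_loop [ 248.7 -150.5   23.3] 0.62
top scoop_small_loop [ 252.8 -151.    23.8] 0.71
top scoop_small_loop [693.6 -47.3 253.2] 0.63
top scoop_small_loop [688.7 133.   23.3] 0.56
top scoop_small_loop [683.3 -45.2 122.8] 0.47
scene scoop_small_bowl [ 379.3 -115.2   27.7] 0.8
scene scoop_small_bowl [564.6 171.5  25.4] 0.76
scene scoop_small_bowl [668.8 -48.5 123.6] 0.46
top scoop_small_bowl [674.9 -50.4 122.8] 0.58
top scoop_small_bowl [ 378.5 -117.3   30. ] 0.56
top scoop_small_bowl [562.4 175.7  26.3] 0.56
```

View pics/s26.png

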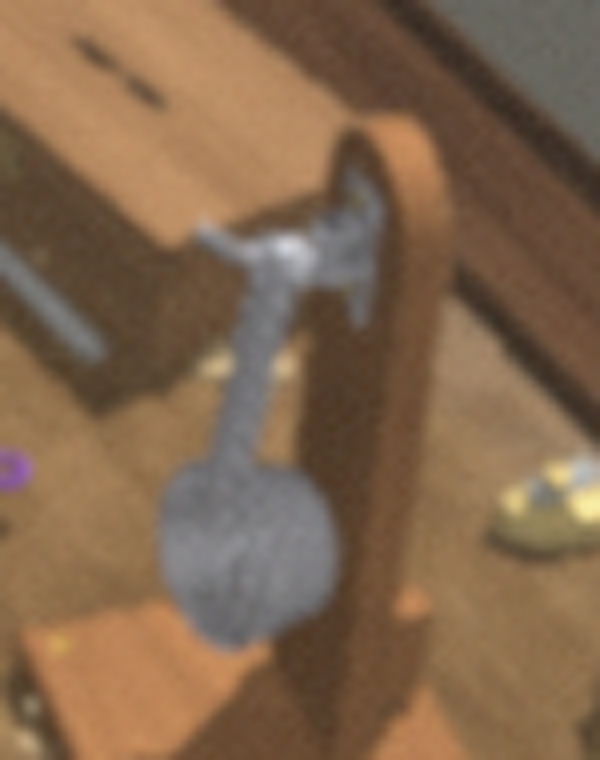

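View pics/t26.png

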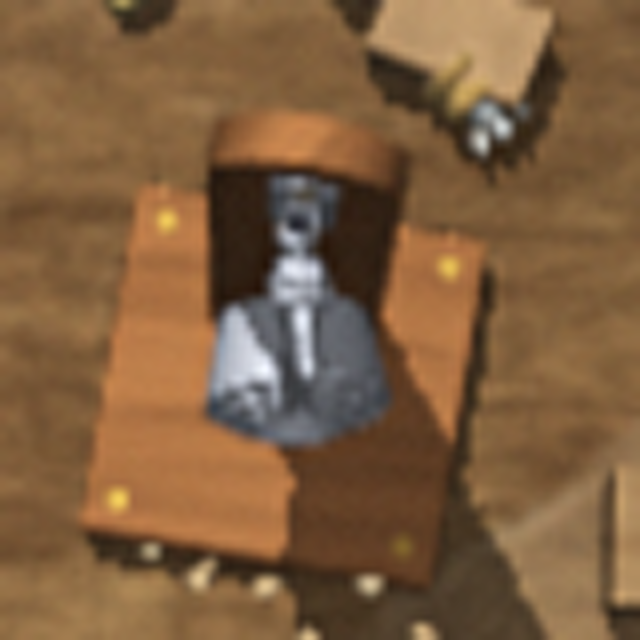

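Request:
apply_moves --commands '[[[0, 0, 0, 0], [0, 0, 0, 0], [0, 0, 0, 0], [0, 0, 0, 0], [0, 0, 0, 0], [0, 0, 0, 0], [0, 0, 0, 0], [0, 0, 0, 0]]]'

```text
t: 30.42
ee_pos: [459.5, 153.3, 393.6]
orientation: [-0.037, 1.57, 0.037]
ft_force: [-0.7, -0.2, -0.8]
width: 40.0
```

```bash
python3 - <<'E'
from st import *
import pickle
s0,t0=pickle.load(open("cams.pkl","rb"))
a=cam("scene")
for n in("glue_jar","sanding_block","block_bored"):
    for r in models.place_of("scene",n)[:1]: print(n,np.round(r["position"],1),r["conf"])
for i in range(4): b=cam("scene")
B=(340,130,415,225)
f=lambda i:i[0][B[1]:B[3],B[0]:B[2]].astype(float)
print("diff 0.3s",np.abs(f(a)-f(b)).mean())
save(b[0],"s27.png"); t=cam("top")
old=cv2.imread("pics/s26.png")
save(b[0],"s27z.png",(350,180,390,225),16)
g=lambda i,bx:i[0][bx[1]:bx[3],bx[0]:bx[2]].astype(float)
for n,bx in {"jar":(200,155,235,190),"sand":(360,160,400,195),"bored":(415,175,445,210)}.items(): print(n,np.abs(g(t0,bx)-g(t,bx)).mean())
E
```

```text
glue_jar [698.1 -46.3 124.1] 0.73
sanding_block [ 642.9 -221.5   -1.1] 0.72
block_bored [ 6.006e+02 -3.989e+02 -1.000e-01] 0.85
diff 0.3s 2.007812865497076
jar 3.473197278911565
sand 4.2821428571428575
bored 4.078095238095238
```

View pics/s27.png

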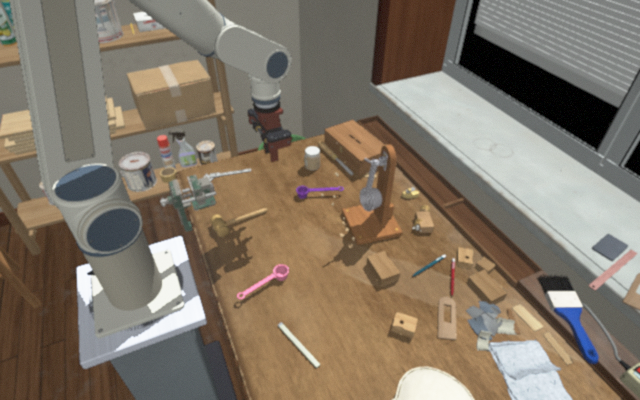

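View pics/s27z.png

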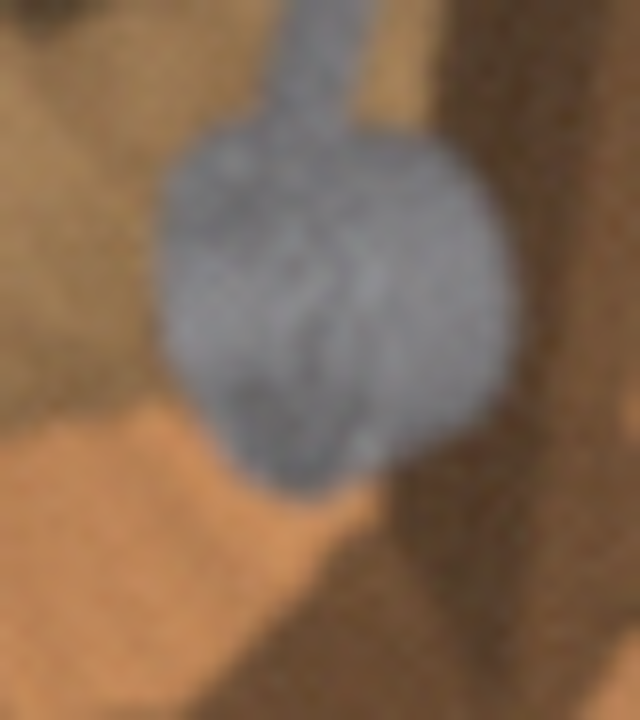

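```bash
python3 - <<'E'
from st import *
a=cam("scene")
for i in range(8): b=cam("scene")
f=lambda i,B:i[0][B[1]:B[3],B[0]:B[2]].astype(float)
for B in((350,150,395,215),(380,240,425,305)): print(np.abs(f(a,B)-f(b,B)).mean())
st(); print(workorder.close_job())
E
```

```text
2.0124216524216525
1.8894586894586896
pos [459.6 153.3 393.6] yaw 1.618 F [-0.4  0.2 -0.3] M [-0.01  0.    0.09] w 39.9 t 31.325 q [ 0.3   0.23  1.94 -0.    0.97 -1.32]
the job is handed in; nothing more can be done
None
```

All three steel scoops hang on the swivel hook, put on in the order large, middle, small. Each was pinched about 40 mm from its loop, threaded over the hook's tip, tilted down along the rod and let go at the seat. The job was handed in at about 31 s, with the gripper open and well clear.

**Last checks:**
- **Nesting:** both camera views show one nested stack with nothing sticking out past the large bowl. That the openings face away from the board follows from how the scoops were hung. The small bowl's rim cannot be seen directly. Its place rests on the network readings (rim centres about 6–8 mm apart, in the right order) and on nothing showing outside the large bowl.
- **Stillness:** over about 0.4 s the picture of the hanging scoops changed by 2.0 grey levels, against 1.9 for an area where nothing moves, so they hang still.
- **Jar and blocks:** they look unmoved in the pictures. The networks put both blocks where they were at the start, within error.

**What disagreed or went wrong:**
- The last network reading for the jar put it on the stand. That is false: the picture shows the jar where it began.
- The middle scoop rolled in the grip while being lowered. It straightened when released and nested.
- The small scoop's loop pressed on the others with about 9 N before I backed off.

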